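# Seat the long probe in the dry-well calibrator

### The arm

A 6-joint arm with a two-finger parallel gripper is mounted at the origin on the work surface. World frame = base frame: x ahead of the robot, y to its left, z up, the work surface at z = 0. Lengths are in m, angles in rad, forces in N, time in s.
With the tool pointing down it reaches from about 0.4 to 0.825 m from the base axis. Payload 7 kg.
Tool frame: the origin (TCP) lies at the very end of the fingers, on their centre line; the grasp point (between the pads) lies 19 mm behind it; z points along the fingers, y is the direction in which the jaws open and shut (so a half turn about z gives the same grasp; the last joint's range is limited). The gripper opens to 88 mm and grips with 3 to 60 N. Pads are 19 mm wide; open, the fingers measure 130 mm over their backs; the gripper's body (78 mm by 193 mm) begins 47 mm behind the grasp point.
Start: joints at [1.626, 0.359, 0.012, 0, -1.224, -0.288], TCP at [0.156, 0.657, 0.196] pointing down, gripper open.
Joint ranges: [-3.07, 3.07], [-1.43, 2.12], [-1.02, 1.25], [-3.03, 1.67], [-3.05, -0], [-3.03, 3.03]. Speed limits (rad/s): [2.39, 2.39, 3.01, 3.14, 3.14, 3.14].

### API

Orientations are given as [roll, pitch, yaw] about the fixed x, y, z axes, in that order (R = Rz(yaw) Ry(pitch) Rx(roll)).
In Python, from station import arm gives the robot as it stands.
- The arm moves only by the shell command python3 -m inch 'ROWS' [FORCE]. ROWS is text: rows parted by semicolons, each of 7 numbers parted by spaces: the closure, from 0 (fully open) to 1 (shut), then the shift along the tool's x, y, z each as a share of 300 mm, from -1 to 1, then the turn, a rotation vector about the tool's x, y, z each as a share of 60 degrees, from -1 to 1. In form: grip tx ty tz rx ry rz; .... A call has 1 to 12 rows; each row is the pose to reach, as a shift and turn from the pose commanded when the call began, along the tool's axes at that moment; what a row does not reach only later rows make up. A row lasts 1/10 s, in which the tool goes at most 50 mm and 8.59 degrees, less where a joint would pass 70% of its speed; a pose out of reach is approached as far as the arm can. A call with a number of a shift or a turn outside -1 to 1 is refused whole. A call with a gripper value outside its range is refused whole. The fingers move at their own pace and stop on an object; FORCE is the grip in N (left out, the last holds). Time passes only in rows, so rows that repeat a pose let the fingers close. It gives the time, the measured TCP pose, the force and the opening at its end, in the units of the state.
- arm.get_state(): the state, without advancing time (a new reading comes with each control period).
- arm.grab_frame(name): name is "side" or "top" or "wrist"; returns a dict with "img" (420x560x3 uint8, red, green, blue), "range_z" (420x560 float32, m along the optical axis (not along the pixel's ray), 0 where there is no reading), "fx", "fy", "cx", "cy" (pixels), "dist" ([k1, k2, p1, p2, k3] as OpenCV has them; the pictures are not rectified), "extrinsics" (4x4, takes a point from world to camera coordinates); the wrist camera has in their place "tool_from_camera" (4x4, takes a point from camera to tool coordinates, whose origin is the TCP and whose axes are the flange's). Camera axes: x right, y up, looking along -z (the intrinsics and any distortion apply to the point x, -y, -z); pixel columns grow to the right and rows downward; lengths in m; the calibration is good to about 2 mm. A picture is of the moment at which its call begins: read the wrist's pose just before it.
- arm.job_done(): hands the job in, once; it reports no verdict.
The state is a dict: "t": time; "q": joint angles; "qd": joint speeds; "joint_efforts": joint torques, N m; "eef_pos": TCP position; "ee_rot": TCP orientation; "force": force on the tool from outside, world axes, zero at the start; "moment": the same for the moment, N m; "width": finger opening in m.
Only numpy, scipy, OpenCV 4.12 (cv2) and the standard library are available. Lean on these libraries where they do the work, as an engineer would, in place of code of your own. Each camera call takes 0.05 s, during which the arm holds its last target.

### The job

Swing the dust cover off the well of the sloping calibrator, to either side, and then put the longer of the two temperature probes into the well, rod first and fully home, so that its handle's shoulder sits against the face, and let go of it. Leave the short probe and the other things on the table where they are.

Things in the scene. Friction and masses are not known exactly. Their poses are not given: they have to be found in the camera images.
- probe_long: Long probe: steel rod 12 mm across, 135 mm long, then a black round handle 22 mm across, 55 mm long; 190 mm, 0.1 kg, balance point on the rod about 40 mm from the shoulder. Origin on the axis at the shoulder (rod meets handle); rod runs to -x, last 10 mm tapering to a 6 mm tip; handle to +x. Starts lying level in its cradle, axis 45 mm above the table, rod end roughly towards the robot.
- probe_short: Short probe, not wanted: same handle and rod thickness, but the rod is only 85 mm long (140 mm overall); origin and axes as the long one. It lies in its own cradle; which probe is left and which right changes.
- cradle_long: Fixed white cradle of the long probe, base 200 x 60 x 6 mm, origin under its centre, x along the parked probe (shoulder at x=40 mm, 45 mm up). Handle parked in an open-topped slot between 60 mm tall cheeks (x 45 to 100, 41 mm over both), not grippable there; rod in an open notch 49 mm tall at x -75 to -63. Between them the rod is free to grip, 39 mm above the base. Probe lifts straight up.
- cradle_short: The like cradle of the short probe, fixed; 200 x 60 mm, up to 60 mm tall, origin under its centre, x along the parked probe.
- calibrator: Sloping dry-well calibrator, fixed: grey metal block on a black base plate 200 x 130 mm; origin on the table under it, x pointing the way the sloping face looks (away from the robot). The well's mouth is 90 mm ahead of the origin and 160 mm up.
- well: Calibrator's block with the deep well, the hole in its sloping face. Origin at the centre of the mouth, in the face. z points out along the hole's axis, 35 degrees above level; x down along the face, y level across it. Hole round, 15 mm across, 142 mm deep, 3 mm chamfer; a rod left partway in stays there and droops slightly. Block spans x -30 to 70, y -60 to 60, z -150 to 0 mm.
- cover (a joint): Dust cover of the well: 30 mm disc, 4 mm thick, 2 mm off the face, on an arm pivoting about an axis parallel to the hole at x=45 mm, y=0 of the well's frame. 0: upright, over the hole; positive: swung to the well's -y side, negative: to its +y; stops at 1.55 rad. Either way will do. Friction holds it within about 0.3 of 0; pushed past 0.6 it drops aside by its own weight.
- cover_knob (a point): Outer end of the black knob on the cover's disc, 13 mm across, 30 mm long, standing out along the hole's axis, its end 36 mm from the face. With the cover at 0 it is straight in front of the hole.
- probe_long_tip (a point): End of the long probe's rod, 135 mm from the shoulder.
- probe_long_shoulder (a point): Point on the long probe's axis where the handle's front face meets the rod.
- sample_bottle: Bystander: amber glass bottle, 60 mm across, 160 mm tall; origin at the centre of its underside.
- jar: Bystander: amber glass jar with a cloth-grey lid, 84 mm across, 120 mm tall; origin at the centre of its underside.
- cup: Bystander: steel cup, 70 mm across, 80 mm tall; origin at the centre of its underside.
- bowl: Bystander: steel bowl, 100 mm across, 45 mm tall; origin at the centre of its underside.
- stopper: Bystander: black rubber stopper, 54 mm across, 40 mm tall; origin at the centre of its underside.
- bung: Bystander: white plastic bung, 44 mm across, 45 mm tall; origin at the centre of its underside.
- wrench: Bystander: steel wrench lying flat; its x axis runs along it.
- screwdriver: Bystander: screwdriver lying flat, black handle; its x axis runs along it.
Things that resemble listed ones, but are neither listed nor needed, are in the scene too. What is shaped like the probe_long but yellow is not meant.

How it is judged:
By the outcome, as a careful person would: the job done as asked, in the order asked, and still so for the second after the job is handed in, with the robot touching nothing.
It also fails if it takes over 70 s, if anything falls off the work surface, if the arm or the gripper's body presses on something with over 40 N, if the wrist force passes 120 N, or if a joint passes its speed limit or range.

## Working session

There is one attempt and no reset: what is moved stays moved. The work goes in short steps, Python scripts to look and compute and a shell command to move; the robot and the scene stay as the last step left them, time stands still between calls to the robot, and variables do not carry over. Pictures are saved under pics/ and viewed, and the job is handed in when it is done.

```bash
ls; mkdir -p pics; python3 - <<'E'
from station import arm
import cv2,numpy as np
s=arm.get_state();print({k:np.round(v,3) for k,v in s.items()})
for n in("side","top","wrist"):
    f=arm.grab_frame(n);cv2.imwrite(f"pics/{n}0.png",f["img"][...,::-1]);np.savez(f"pics/{n}0.npz",**f)
    print(n,f["fx"],f["fy"],f["cx"],f["cy"],f["dist"]);print(np.round(f.get("extrinsics",f.get("tool_from_camera")),3))
E
```

```text
pics
{'t': np.float64(0.0), 'q': array([ 1.626,  0.359,  0.011, -0.   , -1.224, -0.288]), 'qd': array([ 0.   , -0.   ,  0.002,  0.001, -0.001, -0.001]), 'joint_efforts': array([ 2.0000e-03, -5.8272e+01,  2.9306e+01,  6.9970e+00,  7.0000e-03,
       -0.0000e+00]), 'eef_pos': array([0.156, 0.656, 0.195]), 'ee_rot': array([ 3.14 , -0.   , -0.233]), 'force': array([ 0.158, -0.174, -0.758]), 'moment': array([0.047, 0.036, 0.061]), 'width': np.float64(0.087)}
side 379.0328038339841 379.0328038339841 281.13229377716596 209.81922396250923 [0.0027682 0.        0.        0.        0.       ]
[[-0.998 -0.049 -0.024  0.506]
 [ 0.003 -0.485  0.874 -0.123]
 [-0.055  0.873  0.484 -1.033]
 [ 0.     0.     0.     1.   ]]
top 379.96844788119523 379.96844788119523 278.0485802019113 204.85385910839227 [-0.02077285  0.          0.          0.          0.        ]
[[-0.025 -1.    -0.013  0.015]
 [ 0.98  -0.027  0.198 -0.53 ]
 [-0.198 -0.008  0.98  -1.039]
 [ 0.     0.     0.     1.   ]]
wrist 353.3857371934545 353.3857371934545 278.5478591872572 210.21522857732342 [-0.05245462  0.          0.          0.          0.        ]
[[ 0.002  0.953  0.303  0.083]
 [ 1.    -0.002  0.    -0.   ]
 [ 0.001  0.303 -0.953 -0.187]
 [ 0.     0.     0.     1.   ]]
```

View pics/side0.png

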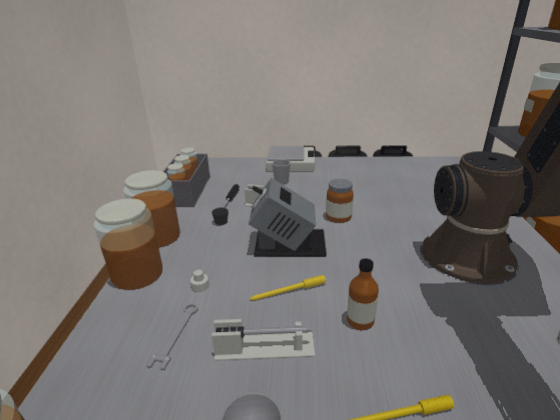

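View pics/top0.png

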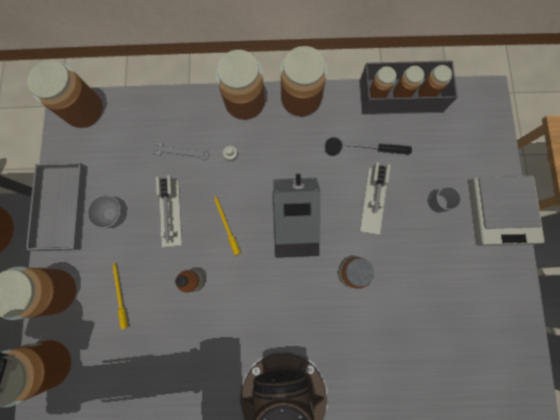

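View pics/wrist0.png

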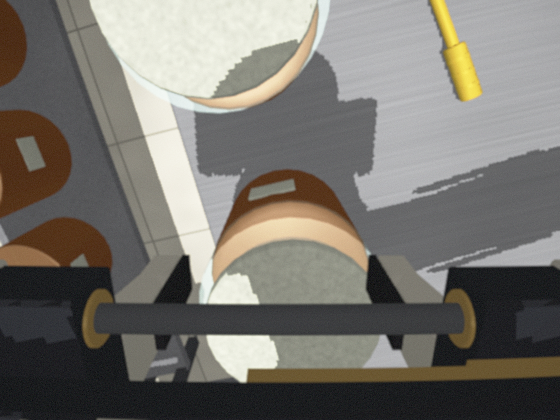

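```bash
cat > h.py <<'E'
import numpy as np,cv2
from scipy.spatial.transform import Rotation as R
def load(n): return dict(np.load(f"pics/{n}.npz"))
def c2w(f,s=None):
    return np.linalg.inv(f["extrinsics"]) if "extrinsics" in f else None
def tool(s):
    T=np.eye(4);T[:3,:3]=R.from_euler('xyz',s["ee_rot"]).as_matrix();T[:3,3]=s["eef_pos"];return T
def ray(f,uv,T):
    K=np.array([[f["fx"],0,f["cx"]],[0,f["fy"],f["cy"]],[0,0,1]],float)
    p=cv2.undistortPoints(np.array(uv,float).reshape(-1,1,2),K,np.array(f["dist"],float)).reshape(-1,2)
    d=np.c_[p[:,0],-p[:,1],-np.ones(len(p))]@T[:3,:3].T
    return T[:3,3],d
def onz(f,uv,z,T):
    o,d=ray(f,uv,T);return o+d*((z-o[2])/d[:,2])[:,None]
def dep(f,uv,T):
    o,d=ray(f,uv,T);u=np.array(uv).reshape(-1,2).round().astype(int)
    return o+d*f["range_z"][u[:,1],u[:,0]][:,None]
def proj(f,P,T):
    p=(np.array(P,float).reshape(-1,3)-T[:3,3])@T[:3,:3];p=np.c_[p[:,0],-p[:,1],-p[:,2]]
    K=np.array([[f["fx"],0,f["cx"]],[0,f["fy"],f["cy"]],[0,0,1]],float)
    return cv2.projectPoints(p,np.zeros(3),np.zeros(3),K,np.array(f["dist"],float))[0].reshape(-1,2)
E
python3 - <<'E'
from h import *
f=load("top0");im=f["img"][...,::-1]
a=cv2.resize(im[165:255,140:205],None,fx=6,fy=6,interpolation=2);b=cv2.resize(im[155:245,345:410],None,fx=6,fy=6,interpolation=2)
cv2.imwrite("pics/topc.png",np.hstack([a,b]))
T=c2w(f)
print(T[:3,3])
for n,uv,z in[("Lhandle",(164,180),.056),("Lnotch",(169,237),.05),("Rhandle",(382,168),.056),("Rnotch",(374,230),.05),("calib top",(297,210),.2),("knob",(297,178),.16)]:
    print(n,onz(f,uv,z,T),dep(f,uv,T))
E
```

```text
[ 0.31366478 -0.0073012   1.12327333]
Lhandle [[0.61272424 0.33258238 0.056     ]] [[0.61215222 0.33193226 0.05804144]]
Lnotch [[0.44583878 0.31428248 0.05      ]] [[0.44641805 0.31569186 0.04529625]]
Rhandle [[ 0.63087391 -0.30462324  0.056     ]] [[ 0.63004238 -0.30384384  0.05879775]]
Rnotch [[ 0.45048188 -0.26914358  0.05      ]] [[ 0.45592317 -0.27955719  0.00731533]]
calib top [[ 0.48615172 -0.04636856  0.2       ]] [[ 0.49432293 -0.0482193   0.15626187]]
knob [[ 0.57896017 -0.0510235   0.16      ]] [[ 0.57350776 -0.05012491  0.1797974 ]]
```

View pics/topc.png

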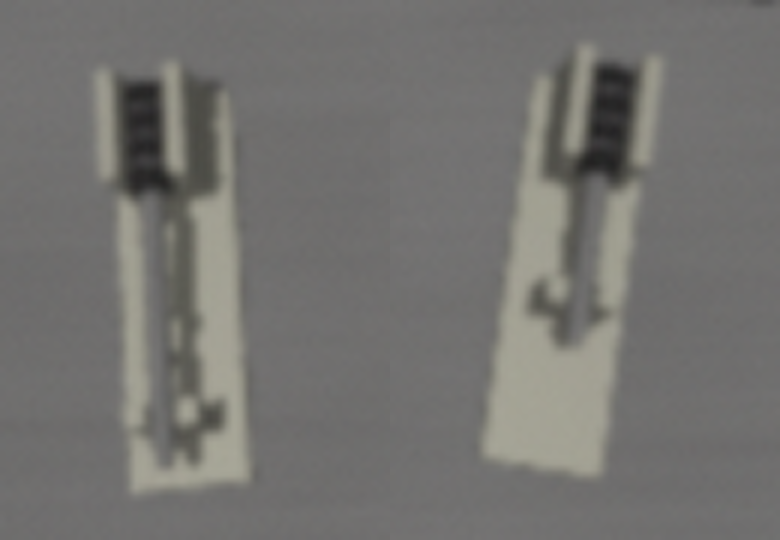

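Candidates: left probe, handle (165,187) and tip (167,242), looks long. Right probe, handle (381,173) and rod ending about (375,212), is short. The yellow sticks at (227,225) and (120,295) are not meant. I choose the left one: its rod reaches the far notch. I'll measure it now.

```bash
python3 - <<'E'
from h import *
f=load("top0");T=c2w(f)
c=lambda x,y,ox,oy:(x/6-.5+ox,y/6-.5+oy)
print("L sh,tip",onz(f,[c(146,190,140,165),c(165,465,140,165)],.045,T))
print("R sh,tip",onz(f,[c(596-390,178,345,155),c(570-390,346,345,155)],.045,T))
# point cloud of calibrator
for n in("top0","side0"):
    f=load(n);T=c2w(f);v,u=np.mgrid[0:420,0:560];uv=np.c_[u.ravel(),v.ravel()]
    P=dep(f,uv,T);ok=(f["range_z"].ravel()>0)&(abs(P[:,0]-.5)<.15)&(abs(P[:,1]+.05)<.12)&(P[:,2]>.02)
    P=P[ok];print(n,len(P),P.min(0),P.max(0));np.save(f"pics/{n}_pc.npy",P)
    k=P[(P[:,2]>.13)];print(np.round(k[k[:,0].argsort()[-12:]],3))
f=load("top0");s=load("side0")
cv2.imwrite("pics/cal.png",np.hstack([cv2.resize(f["img"][165:265,260:335,::-1],(450,600),interpolation=2),cv2.resize(s["img"][170:260,235:335,::-1],None,fx=3.5,fy=6.6667,interpolation=2)[:600]]))
E
```

```text
L sh,tip [[0.56683818 0.33483867 0.045     ]
 [0.43225667 0.32108416 0.045     ]]
R sh,tip [[ 0.58532484 -0.29452813  0.045     ]
 [ 0.50267744 -0.27563648  0.045     ]]
top0 3019 [ 0.35008688 -0.16955923  0.02156048] [0.59610492 0.01241438 0.18916607]
[[ 0.582 -0.041  0.131]
 [ 0.582 -0.053  0.187]
 [ 0.582 -0.055  0.186]
 [ 0.582 -0.05   0.187]
 [ 0.583 -0.048  0.185]
 [ 0.583 -0.058  0.183]
 [ 0.584 -0.047  0.133]
 [ 0.584 -0.044  0.133]
 [ 0.584 -0.041  0.132]
 [ 0.586 -0.053  0.181]
 [ 0.587 -0.051  0.179]
 [ 0.588 -0.056  0.176]]
side0 3296 [ 0.41139855 -0.11409036  0.02036001] [0.59194571 0.01515691 0.18650779]
[[ 0.578 -0.051  0.184]
 [ 0.578 -0.053  0.186]
 [ 0.578 -0.051  0.181]
 [ 0.578 -0.049  0.176]
 [ 0.578 -0.056  0.133]
 [ 0.58  -0.042  0.134]
 [ 0.58  -0.049  0.179]
 [ 0.581 -0.051  0.181]
 [ 0.581 -0.052  0.132]
 [ 0.581 -0.056  0.182]
 [ 0.582 -0.055  0.173]
 [ 0.583 -0.051  0.178]]
```

View pics/cal.png

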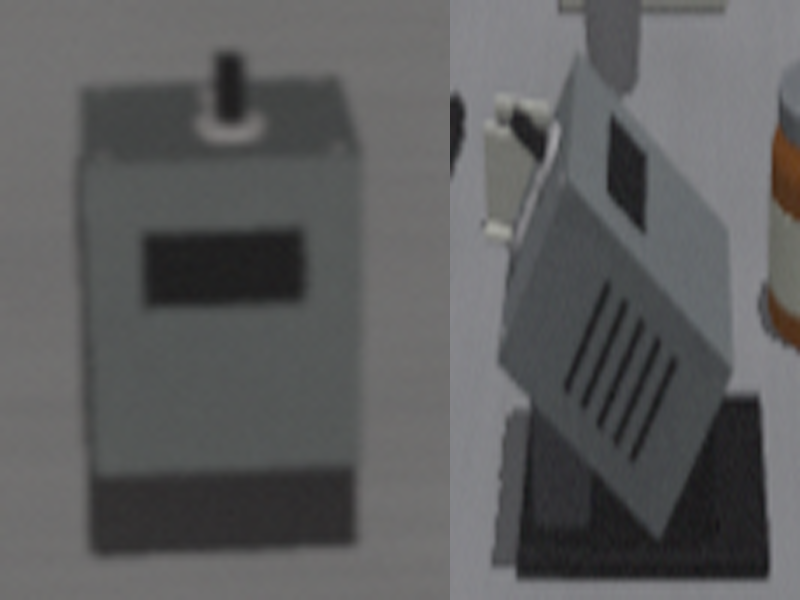

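```bash
python3 - <<'E'
from h import *
P=np.load("pics/top0_pc.npy")
# block top plane: normal approx (-s,0,c)
n0=np.array([-np.sin(np.radians(35)),0,np.cos(np.radians(35))])
m=np.array([.5525,-.052,.160]);d=(P-m)@n0
Q=P[abs(d-.03)<.008]
for i in range(3):
    c=Q.mean(0);u,s,vt=np.linalg.svd(Q-c);n=vt[2]*np.sign(vt[2][2]);r=(Q-c)@n;Q=Q[abs(r)<.004]
print(len(Q),"normal",n,"tilt",np.degrees(np.arccos(n[2])),"yaw",np.arctan2(-n[1],-n[0]),"y mid",Q[:,1].min(),Q[:,1].max(),"off",(c-m)@n)
# edges in top picture of block top: use minAreaRect-like edges via PC extents in slices
for a,b in[(.42,.44),(.46,.48),(.50,.52),(.52,.54)]:
    q=Q[(Q[:,0]>a)&(Q[:,0]<b)];print(a,q[:,1].min(),q[:,1].max())
S=np.load("pics/side0_pc.npy")
for A in(P,S):
  k=A[(A[:,2]>.15)&((A-m)@np.array([.819,0,.574])>.012)&(abs(A[:,1]+.052)<.03)]
  print("knob",len(k),k.mean(0),((k-m)@np.array([.819,0,.574])).max(), (k@n0-m@n0).min(),(k@n0-m@n0).max(),k[:,1].min(),k[:,1].max())
E
```

```text
2371 normal [-0.57517055 -0.00731028  0.81800086] tilt 35.114830228894895 yaw 0.012709084376978793 y mid -0.1688573245030244 0.011011737432374671 off 0.02951200407722127
0.42 -0.10936323536097906 0.008838430186010417
0.46 -0.10870863629000233 0.010056854994730701
0.5 -0.1079475088757626 0.011011737432374671
0.52 -0.10751851121451061 0.010258484686884322
knob 54 [ 0.57279317 -0.05267086  0.17847108] 0.03973319498598591 -0.007283556563098953 0.007142826081852044 -0.058035998177451524 -0.04751218171607524
knob 41 [ 0.57145825 -0.05077311  0.17631113] 0.03597200166062967 -0.005669558552981457 0.008168310378791649 -0.05836515600087744 -0.04528676211276883
```

```bash
python3 -m inch '0 0 0 -0.17 0 0 0; 0 0 0 -0.33 0 0 0; 0 0 0 -0.45 0 0 0; 0 0 0 -0.45 0 0 0'
```

```text
t: 0.55
eef_pos: [0.1565, 0.6588, 0.3374]
ee_rot: [-3.132, 0.001, -0.233]
force: [-1.1, 0.5, -0.0]
width: 0.0875
```

```bash
cat >> h.py <<'E'
def rot(yaw,tilt):  # tool pose: x fwd, pointing down, tilted outward by tilt
    return (R.from_euler('z',yaw)*R.from_euler('x',np.pi)*R.from_euler('y',tilt)).as_matrix()
def rows(pos,Rm,s=None):
    from station import arm
    s=s or arm.get_state();T=tool(s)
    d=T[:3,:3].T@(np.array(pos)-T[:3,3])/.3
    r=R.from_matrix(T[:3,:3].T@Rm).as_rotvec()/np.radians(60)
    return np.round(np.r_[d,r],4), "rows min %.1f %.1f"%(np.linalg.norm(d)*.3/.05,np.linalg.norm(r)*60/8.59)
E
python3 -c "
from h import *
print(rows([.49,.328,.30],rot(.102,0)))"
```

```text
(array([ 1.336e+00,  8.176e-01,  1.161e-01, -9.100e-03, -9.000e-04,
       -3.196e-01]), 'rows min 9.4 2.2')
```

```bash
python3 -m inch '0 0.14 0.08 0 0 0 0; 0 0.28 0.17 0 0 0 -0.05; 0 0.42 0.25 0 0 0 -0.1; 0 0.55 0.34 0 0 0 -0.15; 0 0.68 0.42 0 0 0 -0.2; 0 0.82 0.5 0 0 0 -0.25; 0 0.96 0.6 0 0 0 -0.32; 0 0.96 0.6 0 0 0 -0.32'
python3 -c "
from h import *
print(rows([.49,.328,.30],rot(.102,0)))"
```

```text
t: 1.35
eef_pos: [0.3971, 0.4112, 0.3308]
ee_rot: [3.141, -0.0, 0.101]
force: [0.1, 0.2, 0.2]
width: 0.0876
(array([ 2.803e-01,  3.070e-01,  1.031e-01,  7.000e-04, -2.000e-04,
       -1.300e-03]), 'rows min 2.6 0.0')
```

```bash
python3 -m inch '0 0.14 0.15 0 0 0 0; 0 0.28 0.3 0.05 0 0 0; 0 0.28 0.307 0.1 0 0 0; 0 0.28 0.307 0.1 0 0 0'
python3 - <<'E'
from h import *
from station import arm
s=arm.get_state();f=arm.grab_frame("wrist");T=tool(s)@f["tool_from_camera"]
np.savez("pics/w1.npz",T=T,**f);cv2.imwrite("pics/w1.png",f["img"][...,::-1])
print(s["eef_pos"],proj(f,[[.5668,.3348,.045],[.4323,.3211,.045]],T))
E
```

```text
t: 1.75
eef_pos: [0.4878, 0.3293, 0.2972]
ee_rot: [3.138, 0.004, 0.098]
force: [-0.6, 0.3, -0.4]
width: 0.0875
[0.4878335  0.32926063 0.29717315] [[280.0167937  101.08609386]
 [280.01571436 209.01852858]]
```

View pics/w1.png

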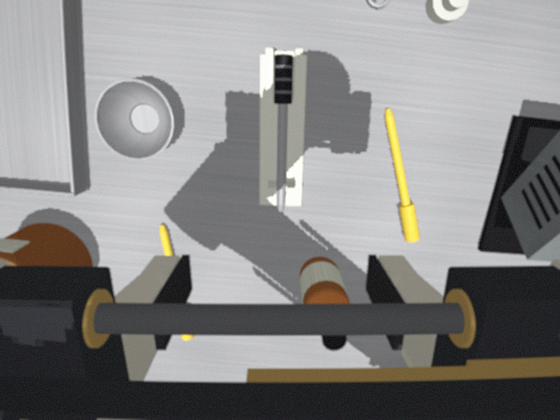

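The wrist picture shows the chosen probe with its shoulder near (283,103) and tip near (281,211). I'll take one close crop and a refined measurement.

```bash
python3 - <<'E'
from h import *
f=load("w1");T=f["T"]
g=cv2.cvtColor(f["img"],cv2.COLOR_RGB2GRAY)
cv2.imwrite("pics/w1c.png",cv2.resize(f["img"][40:220,245:320,::-1],None,fx=3.3,fy=3.3,interpolation=2))
# rod centre: dark runs across at several rows
for v in(110,120,130,140,150,160,200,206): print(v,g[v,272:294])
print(g[85:112,283]); print(g[198:220,281])
print(onz(f,[(283,103),(281.5,211)],.045,T))
E
```

```text
110 [160 163 159 164 160 143 121 110 113 116 113 118 114 111 111 129 151 163
 162 159 161 163]
120 [161 161 159 163 155 139 116 108 115 115 116 114 113 109 111 133 154 156
 162 163 160 160]
130 [157 160 160 162 154 137 114 110 108 119 117 111 112 108 115 139 156 160
 164 160 162 162]
140 [156 158 157 160 154 131 114 108 116 119 117 114 108 110 118 145 157 162
 162 160 162 160]
150 [162 163 159 156 151 127 114 110 117 116 118 113 108 108 124 152 159 164
 158 160 162 164]
160 [160 158 161 158 147 122 109 112 115 116 115 110 109 112 132 150 162 159
 158 159 157 160]
200 [253 253 254 252 226 179 181 204 220 215 197 175 170 219 251 253 252 252
 252 252 252 252]
206 [118 128 135 144 144 155 168 190 197 199 182 168 178 201 216 218 218 218
 218 219 217 218]
[ 23  34  26  25  37  59  78  74  62  36  22  32  22  27  16  28  22  26
  60 101 118 122 116 118 115 118 117]
[221 220 215 218 217 215 211 204 199 191 193 191 183 162 133 115 114 113
 116 118 117 117]
[[0.5649625  0.33102953 0.045     ]
 [0.42978786 0.31889367 0.045     ]]
```

View pics/w1c.png

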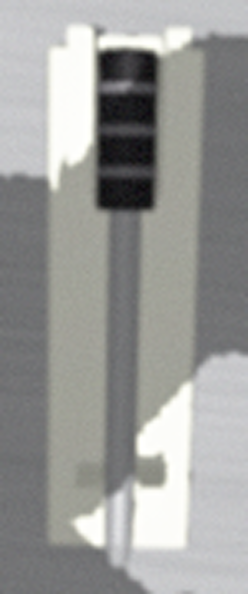

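```bash
python3 -m inch '0 0.03 0.16 0 0 0 0; 0 0.05 0.32 0 0 0 0.02; 0 0.07 0.48 0 0 0 0.04; 0 0.07 0.64 0 0 0 0.06; 0 0.07 0.8 0 0 0 0.08; 0 0.07 0.96 0 0 0 0.08'
python3 -c "
from h import *
print(rows([.545,-.05,.28],rot(.012,0)))"
```

```text
t: 2.4
eef_pos: [0.5376, 0.0472, 0.3015]
ee_rot: [-3.141, -0.001, 0.019]
force: [0.6, -0.4, 0.6]
width: 0.0877
(array([ 0.0183,  0.3243,  0.0715, -0.0005, -0.0011,  0.0069]), 'rows min 2.0 0.0')
```

```bash
python3 -m inch '0 0.02 0.16 0.04 0 0 0; 0 0.02 0.3 0.07 0 0 0; 0 0.02 0.325 0.07 0 0 0.01; 0 0.02 0.325 0.07 0 0 0.01'
python3 - <<'E'
from h import *
from station import arm
s=arm.get_state();f=arm.grab_frame("wrist");T=tool(s)@f["tool_from_camera"]
np.savez("pics/w2.npz",T=T,**f);cv2.imwrite("pics/w2.png",f["img"][...,::-1])
print(proj(f,[[.5525,-.0515,.160],[.582,-.0515,.181]],T))
E
```

```text
t: 2.8
eef_pos: [0.5456, -0.05, 0.28]
ee_rot: [3.142, -0.0, 0.006]
force: [-0.2, 0.7, -0.0]
width: 0.0878
[[280.47461673 187.43114949]
 [280.94000708 158.41933946]]
```

View pics/w2.png

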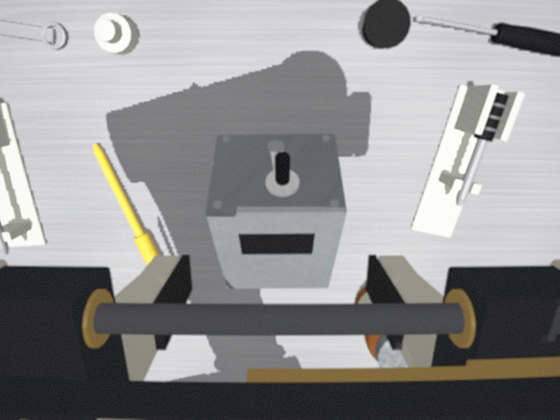

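```bash
cat >> h.py <<'E'
YW=.012
M=np.array([.5525,-.051,.160])
def W(yaw=None):  # columns well x,y,z in world
    y=YW if yaw is None else yaw
    return R.from_euler('z',y).as_matrix()@np.array([[np.sin(np.radians(35)),0,np.cos(np.radians(35))],[0,1,0],[-np.cos(np.radians(35)),0,np.sin(np.radians(35))]])
def wp(x,y,z): return M+W()@np.array([x,y,z])
E
python3 - <<'E'
from h import *
f=load("w2");T=f["T"]
o,d=ray(f,[(209,215),(345,209),(333,134),(219,134),(277,145),(282,182),(282,157)],T)
n=W()[:,2]
def pl(off): 
    return o+d*(((M+n*off-o)@n)/(d@n))[:,None]
P=pl(0);print("corners well frame",np.round((P-M)@W()*1000,1)[:4])
for i,off in((4,.004),(5,.006),(6,.036)): print(np.round((pl(off)[i]-M)@W()*1000,1))
cv2.imwrite("pics/w2c.png",cv2.resize(f["img"][125:225,200:355,::-1],None,fx=5,fy=5,interpolation=2))
E
```

```text
corners well frame [[-30.5  60.   -0. ]
 [-24.6 -55.5  -0. ]
 [ 72.1 -54.6   0. ]
 [ 72.9  62.1   0. ]]
[51.4  2.6  4. ]
[ 1.1 -1.8  6. ]
[ 1.6 -1.7 36. ]
```

View pics/w2c.png

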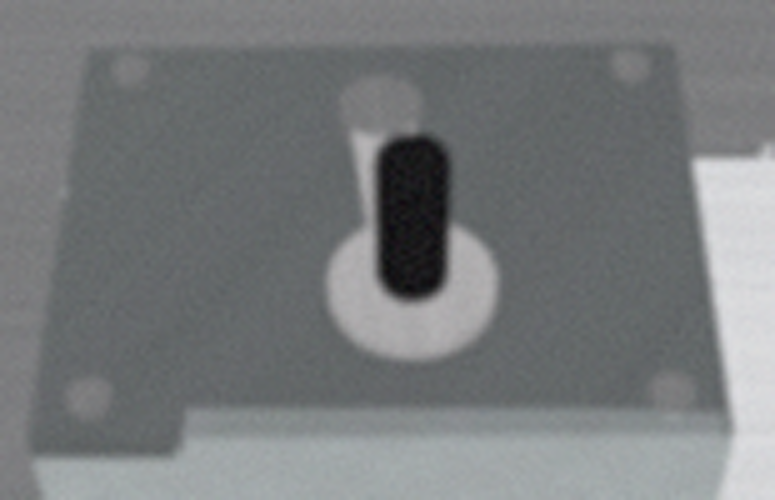

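```bash
sed -i 's/-.051,.160/-.048,.160/' h.py; python3 -c "
from h import *
print(rows(wp(-.08,.036,.03),rot(YW,np.radians(35))),wp(-.08,.036,.03))"
```

```text
(array([-0.0493, -0.1231,  0.125 ,  0.0011,  0.5826, -0.0042]), 'rows min 1.1 4.1') [ 0.53075799 -0.01225832  0.24273946]
```

```bash
python3 -m inch '1 -0.02 -0.06 0 0 0.14 0; 1 -0.04 -0.12 0 0 0.28 0; 1 -0.05 -0.123 0.05 0 0.42 0; 1 -0.05 -0.123 0.1 0 0.56 0; 1 -0.05 -0.123 0.125 0.001 0.583 -0.004; 1 -0.05 -0.123 0.125 0.001 0.583 -0.004; 1 -0.05 -0.123 0.125 0.001 0.583 -0.004'
python3 -c "
from h import *
print(rows(wp(.02,.036,.03),rot(YW,np.radians(35))))
print(rows(wp(.02,-.016,.03),rot(YW,np.radians(35))))"
```

```text
t: 3.55
eef_pos: [0.5302, -0.0117, 0.2432]
ee_rot: [-3.141, -0.612, 0.014]
force: [0.4, 0.3, 0.4]
width: 0.0371
(array([ 0.0005,  0.0023,  0.3357, -0.0014, -0.0006,  0.0017]), 'rows min 2.0 0.0')
(array([ 2.000e-04,  1.756e-01,  3.354e-01, -1.400e-03, -6.000e-04,
        1.700e-03]), 'rows min 2.3 0.0')
```

```bash
python3 -m inch '1 0 0 0 0 0 0; 1 0 0 0 0 0 0; 1 0 0 0 0 0 0; 1 0 0 0 0 0 0; 1 0 0 0 0 0 0; 1 0 0 0 0 0 0; 1 0 0 0.1 0 0 0; 1 0 0 0.2 0 0 0; 1 0 0 0.3 0 0 0; 1 0 0 0.33 0 0 0; 1 0 0 0.33 0 0 0'
python3 -m inch '1 0 0.03 0 0 0 0; 1 0 0.06 0 0 0 0; 1 0 0.09 0 0 0 0; 1 0 0.12 0 0 0 0; 1 0 0.14 0 0 0 0; 1 0 0.16 0 0 0 0; 1 0 0.175 0 0 0 0; 1 0 0.175 0 0 0 0'
python3 - <<'E'
from h import *
from station import arm
s=arm.get_state();f=arm.grab_frame("wrist");T=tool(s)@f["tool_from_camera"]
np.savez("pics/w3.npz",T=T,**f);cv2.imwrite("pics/w3.png",f["img"][...,::-1])
E
```

```text
t: 4.65
eef_pos: [0.5923, -0.0169, 0.1781]
ee_rot: [-3.132, -0.576, 0.012]
force: [-0.9, -1.4, -0.6]
width: 0.0008
t: 5.45
eef_pos: [0.593, -0.0682, 0.1801]
ee_rot: [-3.13, -0.58, 0.012]
force: [-0.1, -0.4, -0.1]
width: 0.0003
```

View pics/w3.png

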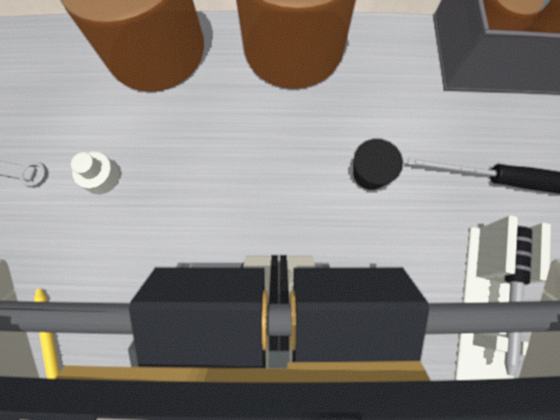

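```bash
python3 - <<'E'
from h import *
from station import arm
s=arm.get_state();print(s["q"],s["force"],(s["eef_pos"]-M)@W())
f=arm.grab_frame("top");cv2.imwrite("pics/t4.png",cv2.resize(f["img"][150:270,240:360,::-1],None,fx=5,fy=5,interpolation=2))
f=arm.grab_frame("side");cv2.imwrite("pics/s4.png",cv2.resize(f["img"][130:280,200:360,::-1],None,fx=4,fy=4,interpolation=2))
E
```

```text
[ 0.22149758 -0.07551091 -0.93378285  0.63380916 -0.17433582  0.76885924] [-0.80987697 -0.44861233 -0.24578028] [ 0.00665996 -0.02040382  0.04453384]
```

View pics/t4.png

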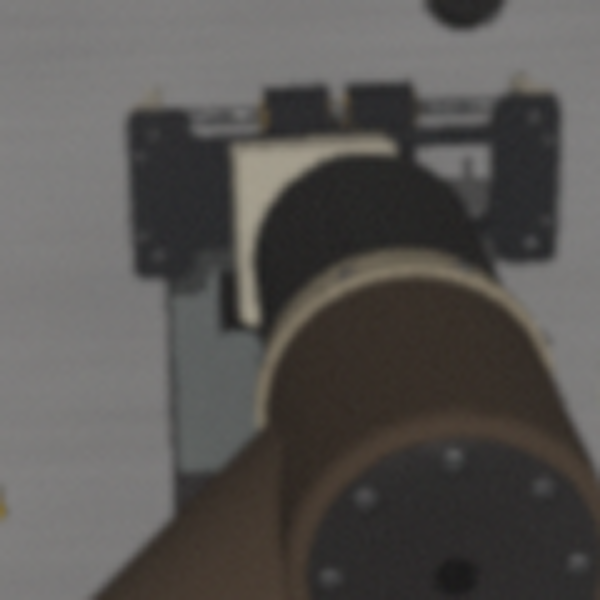

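View pics/s4.png

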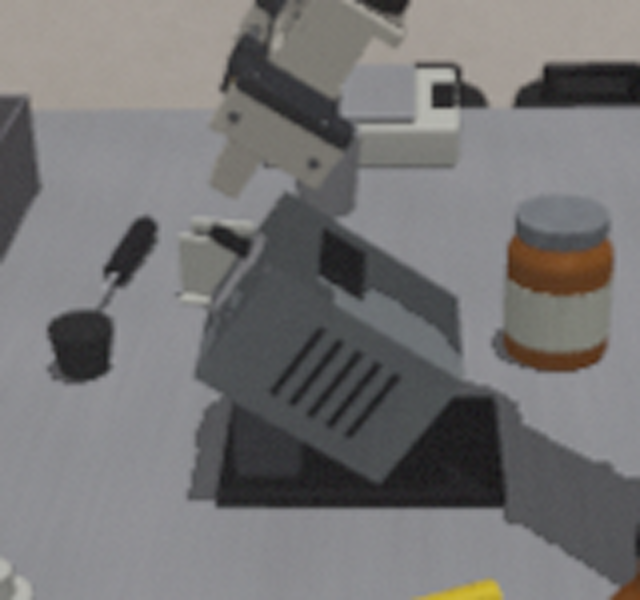

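The arm was near its wrist limit at this steep tilt and passed just beyond the knob, so the cover looks unmoved (side crop: knob still upright near (232,238)). I'll back off and use a more upright tool, at 10 degrees.

```bash
python3 -m inch '1 0 0 -0.1 0 0 0; 1 0 0 -0.2 0 0 0; 1 0 0 -0.25 0 0 0; 1 0 0 -0.25 0 0 0'
python3 -c "
from h import *
print(rows(wp(-.06,.036,.06),rot(YW,np.radians(10))),wp(-.08,.036,.03))"
```

```text
t: 6.0
eef_pos: [0.5525, -0.0688, 0.2452]
ee_rot: [-3.129, -0.583, 0.013]
force: [1.2, 0.3, 0.4]
width: 0.0003
(array([ 0.0388, -0.189 ,  0.0346, -0.0119, -0.3904,  0.0031]), 'rows min 1.2 2.7') [ 0.53075799 -0.01225832  0.24273946]
```

```bash
python3 -m inch '1 0 -0.1 0 0 -0.1 0; 1 0 -0.19 0 0 -0.2 0; 1 0.03 -0.19 0.02 0 -0.3 0; 1 0.039 -0.19 0.035 -0.012 -0.39 0.003; 1 0.039 -0.19 0.035 -0.012 -0.39 0.003; 1 0.039 -0.19 0.035 -0.012 -0.39 0.003'
python3 -c "
from h import *
from station import arm
print(rows(wp(.016,.036,.021),rot(YW,np.radians(10))),arm.get_state()['q'])
print(rows(wp(.016,-.006,.021),rot(YW,np.radians(10))))"
```

```text
t: 6.6
eef_pos: [0.5669, -0.0127, 0.2382]
ee_rot: [3.139, -0.168, 0.01]
force: [-0.9, -0.1, -0.1]
width: 0.0003
(array([-0.0061, -0.0037,  0.2668,  0.0032,  0.0065, -0.0015]), 'rows min 1.6 0.1') [ 0.36932944  0.04128417 -0.33731732  0.07152046 -1.03719959  1.1799755 ]
(array([-0.0059,  0.1363,  0.2673,  0.0032,  0.0065, -0.0015]), 'rows min 1.8 0.1')
```

```bash
python3 -m inch '1 0 0 0.07 0 0 0; 1 0 0 0.14 0 0 0; 1 0 0 0.2 0 0 0; 1 -0.006 -0.004 0.267 0.003 0.006 0; 1 -0.006 -0.004 0.267 0.003 0.006 0; 1 -0.006 -0.004 0.267 0.003 0.006 0'
python3 -m inch '1 0 0.03 0 0 0 0; 1 0 0.06 0 0 0 0; 1 0 0.09 0 0 0 0; 1 0 0.12 0 0 0 0; 1 0 0.14 0 0 0 0; 1 0 0.14 0 0 0 0'
python3 - <<'E'
from h import *
from station import arm
s=arm.get_state();print((s["eef_pos"]-M)@W())
f=arm.grab_frame("side");cv2.imwrite("pics/s5.png",cv2.resize(f["img"][130:280,200:360,::-1],None,fx=4,fy=4,interpolation=2))
E
```

```text
t: 7.2
eef_pos: [0.5777, -0.0116, 0.1614]
ee_rot: [-3.141, -0.177, 0.011]
force: [0.5, -0.2, 0.4]
width: 0.0004
t: 7.8
eef_pos: [0.5788, -0.0542, 0.1609]
ee_rot: [-3.14, -0.176, 0.01]
force: [0.2, -1.0, -0.7]
width: 0.0003
[ 0.01429455 -0.00647922  0.02205091]
```

View pics/s5.png

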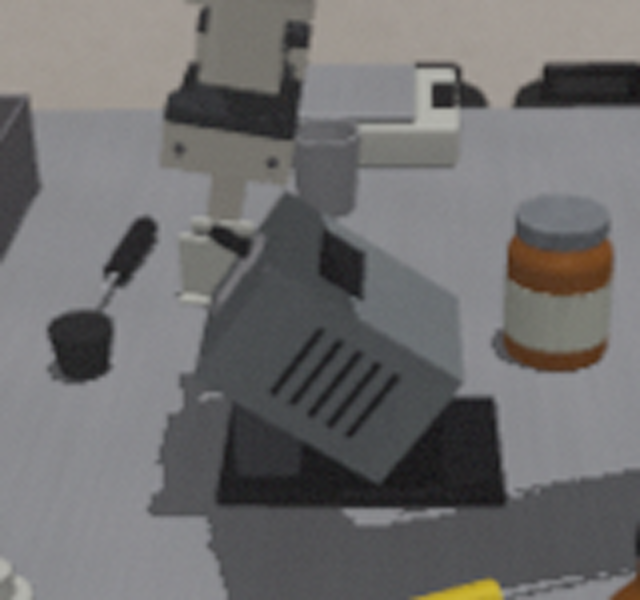

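```bash
python3 - <<'E'
from h import *
from station import arm
f=arm.grab_frame("side");T=c2w(f);s=arm.get_state()
cv2.imwrite("pics/s6.png",cv2.resize(f["img"][170:220,235:285,::-1],None,fx=12,fy=12,interpolation=2))
for P in (s["eef_pos"],wp(0,0,.036),wp(.017,-.035,.036),wp(.0,-.0,.006)):
    p=proj(f,P,T)[0];print(p,(p-[235,170])*12)
E
```

```text
[254.18263486 193.37304139] [230.19161835 280.47649664]
[252.35613509 187.73856382] [208.27362103 212.86276588]
[250.48144927 186.81694517] [185.77739128 201.80334202]
[261.78036011 193.42500797] [321.36432132 281.10009562]
```

View pics/s6.png

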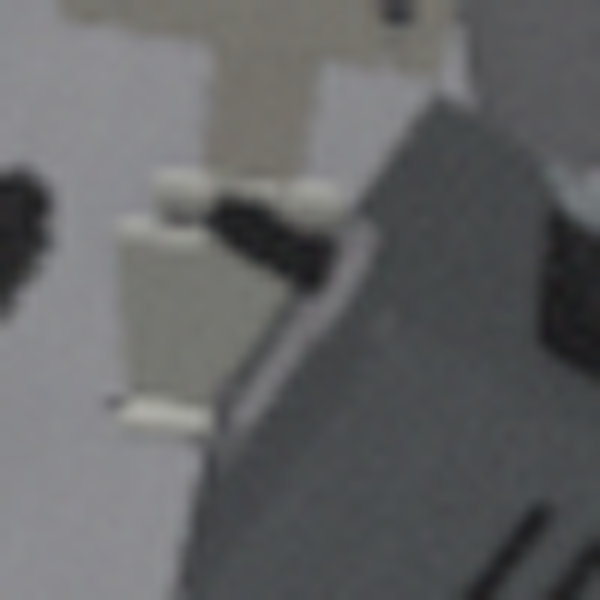

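```bash
python3 - <<'E'
from h import *
from station import arm
f=arm.grab_frame("side");T=c2w(f);s=arm.get_state()
for u,v in [(257,176),(257,180),(256,183),(255,187),(253,190),(250,196),(257,189),(260,192),(263,192),(248,185)]:
    print(u,v,f["img"][v,u],np.round(dep(f,(u,v),T)[0],3))
f=arm.grab_frame("top");T=c2w(f);p=proj(f,s["eef_pos"],T)[0];print(p,proj(f,wp(0,0,.036),T))
cv2.imwrite("pics/t6.png",cv2.resize(f["img"][150:230,260:340,::-1],None,fx=7,fy=7,interpolation=2))
E
```

```text
257 176 [115 111 105] [ 0.567 -0.041  0.218]
257 180 [114 111 106] [ 0.567 -0.041  0.206]
256 183 [116 113 108] [ 0.57  -0.039  0.198]
255 187 [39 37 39] [ 0.575 -0.048  0.183]
253 190 [92 91 88] [ 0.615 -0.288  0.056]
250 196 [116 116 112] [ 0.626 -0.283  0.036]
257 189 [34 33 34] [ 0.57  -0.051  0.175]
260 192 [34 34 35] [ 0.562 -0.048  0.168]
263 192 [111 110 112] [ 0.554 -0.046  0.169]
248 185 [144 144 140] [ 0.637 -0.326  0.057]
[297.82707042 177.925234  ] [[295.93307237 174.75315524]]
```

View pics/t6.png

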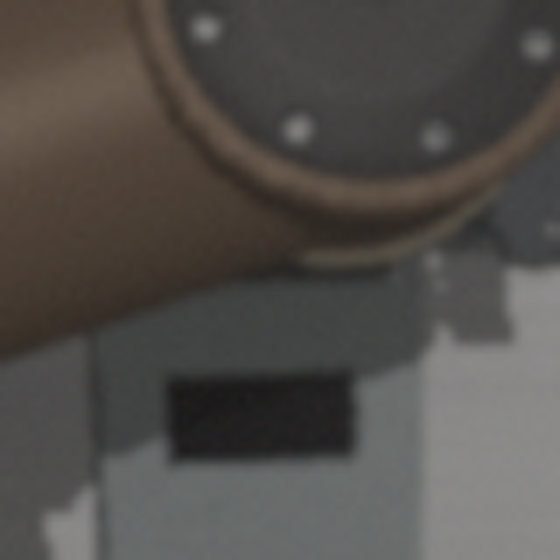

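```bash
python3 - <<'E'
from h import *
from station import arm
for n in("w1","w3"):
    f=load(n);C=f["tool_from_camera"]
    for P in([0,0,0],[0,.044,0],[0,-.044,0],[.0095,.044,0],[0.0095,0,0],[0.0095,0,-.02],[0.0095,.044,-.02]): print(n,P,proj(f,P,C)[0])
    for uv in [(280,262),(280,300),(270,262),(250,265),(310,262),(185,262),(375,262),(160,290),(205,290)]: print(uv,f["img"][uv[1],uv[0]],np.round(dep(f,uv,C)[0],4))
s=arm.get_state();print(s["width"],s["q"])
f=arm.grab_frame("wrist");cv2.imwrite("pics/w6.png",f["img"][...,::-1])
E
```

```text
w1 [0, 0, 0] [278.65081075 249.28929422]
w1 [0, 0.044, 0] [354.68067617 249.33668503]
w1 [0, -0.044, 0] [202.61618357 249.05083768]
w1 [0.0095, 0.044, 0] [355.82719921 234.03673496]
w1 [0.0095, 0, 0] [278.68286248 233.95096891]
w1 [0.0095, 0, -0.02] [278.67753935 248.18993668]
w1 [0.0095, 0.044, -0.02] [363.82435839 248.23338532]
(280, 262) [114 113 117] [-0.1542  0.0023  0.2998]
(280, 300) [197 197 199] [-0.221   0.0025  0.3007]
(270, 262) [114 115 118] [-0.1542 -0.0129  0.2998]
(250, 265) [204 204 204] [-0.1584 -0.0433  0.2979]
(310, 262) [99 64 43] [-0.1472  0.0465  0.2855]
(185, 262) [33 35 32] [ 0.0104 -0.0437 -0.0384]
(375, 262) [26 25 32] [ 0.0109  0.0448 -0.0389]
(160, 290) [88 88 83] [ 0.01   -0.0476 -0.0632]
(205, 290) [204 205 208] [-0.2033 -0.1152  0.3002]
w3 [0, 0, 0] [279.10468343 247.83587434]
w3 [0, 0.044, 0] [355.26896282 247.87356742]
w3 [0, -0.044, 0] [202.96634688 247.61372567]
w3 [0.0095, 0.044, 0] [356.41469974 232.52444074]
w3 [0.0095, 0, 0] [279.13322412 232.45160573]
w3 [0.0095, 0, -0.02] [279.13607136 246.56176167]
w3 [0.0095, 0.044, -0.02] [364.45129439 246.59500766]
(280, 262) [52 53 55] [ 0.009   0.0004 -0.037 ]
(280, 300) [43 44 43] [ 0.0095  0.0003 -0.0706]
(270, 262) [140 139 130] [ 0.0091 -0.0043 -0.0371]
(250, 265) [173 167 155] [ 0.0107 -0.0131 -0.0436]
(310, 262) [188 184 168] [ 0.0102  0.0142 -0.0394]
(185, 262) [164 166 166] [-0.0418 -0.0748  0.0667]
(375, 262) [185 186 187] [-0.0867  0.1042  0.1593]
(160, 290) [36 41 43] [ 0.038  -0.029  -0.1122]
(205, 290) [44 44 48] [ 0.0381 -0.018  -0.1121]
0.0005797224182996249 [ 0.27785959  0.11942017 -0.43101356  0.05959013 -0.85071692  1.26885215]
```

View pics/w6.png

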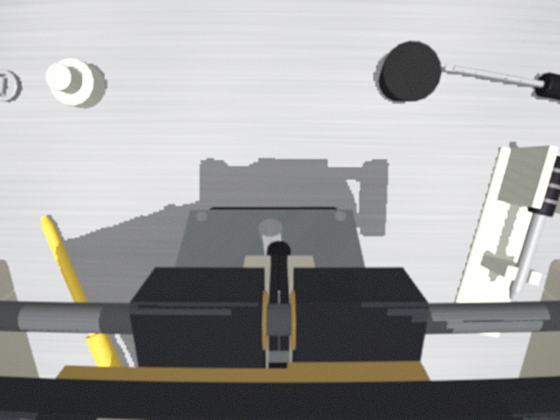

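```bash
python3 - <<'E'
from h import *
for n in("w1","w3"):
    f=load(n);C=f["tool_from_camera"];v,u=np.mgrid[225:420,100:460];uv=np.c_[u.ravel(),v.ravel()]
    P=dep(f,uv,C);r=f["range_z"][225:,100:460].ravel();k=(r>0)&(P[:,2]<.02)&(abs(P[:,0])<.06);P=P[k];uv=uv[k]
    print(n,"max z",np.sort(P[:,2])[-400::40])
    h,e=np.histogram(P[:,2],bins=np.arange(-.2,.02,.01));print(dict(zip(np.round(e[:-1],3),h)))
    q=P[(P[:,2]>-.06)];print(q.min(0),q.max(0)); 
E
```

```text
w1 max z [-0.03545436 -0.0350412  -0.034582   -0.03420915 -0.03383614 -0.03338063
 -0.03251853 -0.03157808 -0.03074391 -0.03000877]
{np.float64(-0.2): np.int64(0), np.float64(-0.19): np.int64(0), np.float64(-0.18): np.int64(0), np.float64(-0.17): np.int64(0), np.float64(-0.16): np.int64(0), np.float64(-0.15): np.int64(0), np.float64(-0.14): np.int64(11124), np.float64(-0.13): np.int64(5476), np.float64(-0.12): np.int64(9818), np.float64(-0.11): np.int64(4197), np.float64(-0.1): np.int64(1359), np.float64(-0.09): np.int64(875), np.float64(-0.08): np.int64(1364), np.float64(-0.07): np.int64(1445), np.float64(-0.06): np.int64(1264), np.float64(-0.05): np.int64(1273), np.float64(-0.04): np.int64(838), np.float64(-0.03): np.int64(38), np.float64(-0.02): np.int64(0), np.float64(-0.01): np.int64(0), np.float64(0.0): np.int64(0)}
[-0.00910017 -0.06082529 -0.05999859] [ 0.01288752  0.06081761 -0.02765116]
w3 max z [-0.03270359 -0.03257759 -0.03247031 -0.03234164 -0.03214381 -0.03200764
 -0.03180024 -0.03128271 -0.03022469 -0.02538047]
{np.float64(-0.2): np.int64(0), np.float64(-0.19): np.int64(0), np.float64(-0.18): np.int64(0), np.float64(-0.17): np.int64(0), np.float64(-0.16): np.int64(0), np.float64(-0.15): np.int64(0), np.float64(-0.14): np.int64(11120), np.float64(-0.13): np.int64(7608), np.float64(-0.12): np.int64(23631), np.float64(-0.11): np.int64(4674), np.float64(-0.1): np.int64(94), np.float64(-0.09): np.int64(53), np.float64(-0.08): np.int64(407), np.float64(-0.07): np.int64(299), np.float64(-0.06): np.int64(211), np.float64(-0.05): np.int64(622), np.float64(-0.04): np.int64(964), np.float64(-0.03): np.int64(51), np.float64(-0.02): np.int64(0), np.float64(-0.01): np.int64(10), np.float64(0.0): np.int64(0)}
[-0.05818669 -0.08180903 -0.05998315] [0.01150631 0.01578035 0.01977071]
```

Depth in the wrist and side views both put the visible fingertips about 29 mm short of the reported TCP, and the push met no force. I'll plan with the seen fingertips and repeat the push lower.

```bash
cat >> h.py <<'E'
OFF=.029
def tiprows(pos,Rm): return rows(np.array(pos)+OFF*Rm[:,2],Rm)
def grows(pos,Rm): return rows(np.array(pos)+(OFF+.019)*0*Rm[:,2]+(OFF-.0+.019)*Rm[:,2],Rm)
E
python3 -m inch '1 0 -0.07 0 0 0 0; 1 0 -0.14 0 0 0 0; 1 0 -0.14 0 0 0 0; 1 0 -0.14 0.05 0 0 0; 1 0 -0.14 0.1 0 0 0; 1 0 -0.14 0.1 0 0 0; 1 0 -0.14 0.1 0 0 0'
python3 -c "
from h import *
print(tiprows(wp(.016,.036,.021),rot(YW,np.radians(10))))
print(tiprows(wp(.016,-.018,.021),rot(YW,np.radians(10))))"
```

```text
t: 8.75
eef_pos: [0.5836, -0.0112, 0.1315]
ee_rot: [-3.141, -0.176, 0.012]
force: [-0.1, -0.2, 0.0]
width: 0.0007
(array([-0.001 ,  0.0015,  0.0037, -0.0009, -0.0012, -0.0004]), 'rows min 0.0 0.0')
(array([-0.0009,  0.1815,  0.0035, -0.0009, -0.0012, -0.0004]), 'rows min 1.1 0.0')
```

```bash
python3 -m inch '1 0 0.03 0 0 0 0; 1 0 0.06 0 0 0 0; 1 0 0.08 0 0 0 0; 1 0 0.1 0 0 0 0; 1 0 0.12 0 0 0 0; 1 0 0.14 0 0 0 0; 1 0 0.16 0 0 0 0; 1 0 0.18 0 0 0 0; 1 0 0.18 0 0 0 0'
python3 - <<'E'
from h import *
from station import arm
f=arm.grab_frame("side");cv2.imwrite("pics/s7.png",cv2.resize(f["img"][130:280,200:360,::-1],None,fx=4,fy=4,interpolation=2))
f=arm.grab_frame("wrist");cv2.imwrite("pics/w7.png",f["img"][...,::-1])
E
```

```text
t: 9.65
eef_pos: [0.5842, -0.0657, 0.1313]
ee_rot: [-3.14, -0.176, 0.011]
force: [-0.2, 0.4, -0.3]
width: 0.0005
```

View pics/s7.png

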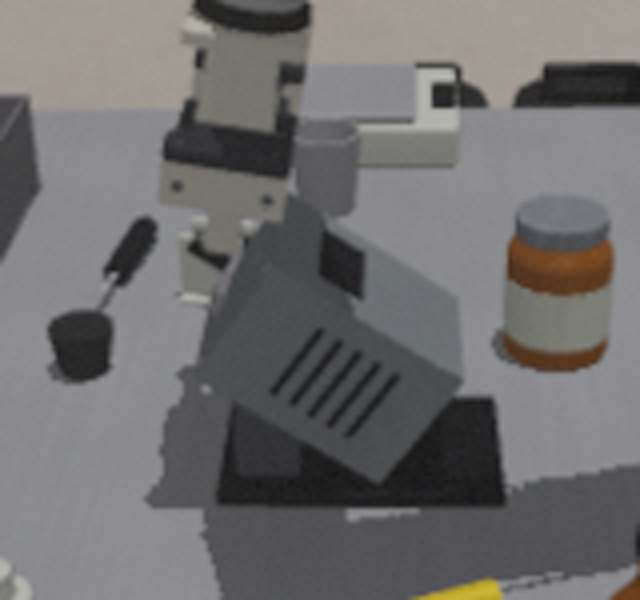

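View pics/w7.png

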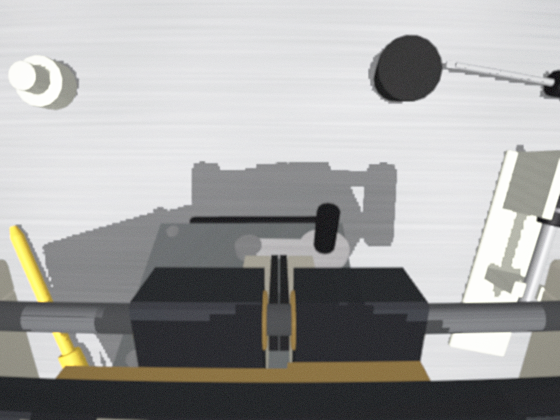

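The wrist picture shows the cover lying fully aside on the -y side (knob at (327,228), pivot (248,245)). I'll back off and measure the open hole.

```bash
python3 -m inch '0.5 0 0 -0.12 0 0 0; 0.5 0 0 -0.25 0 0 0; 0.5 0 0 -0.4 0 -0.08 0; 0.5 0 0 -0.5 0 -0.17 0; 0.5 0 0 -0.5 0 -0.17 0; 0.5 0 0 -0.5 0 -0.17 0'
python3 - <<'E'
from h import *
from station import arm
s=arm.get_state();f=arm.grab_frame("wrist");T=tool(s)@f["tool_from_camera"]
np.savez("pics/w8.npz",T=T,**f);cv2.imwrite("pics/w8.png",f["img"][...,::-1])
p=proj(f,M,T)[0].round().astype(int);print(p)
cv2.imwrite("pics/w8c.png",cv2.resize(f["img"][p[1]-55:p[1]+45,p[0]-80:p[0]+80,::-1],None,fx=5,fy=5,interpolation=2))
E
```

```text
t: 10.35
eef_pos: [0.5587, -0.0651, 0.279]
ee_rot: [-3.14, 0.001, 0.011]
force: [-0.3, 0.1, -1.3]
width: 0.0413
[260 201]
```

View pics/w8c.png

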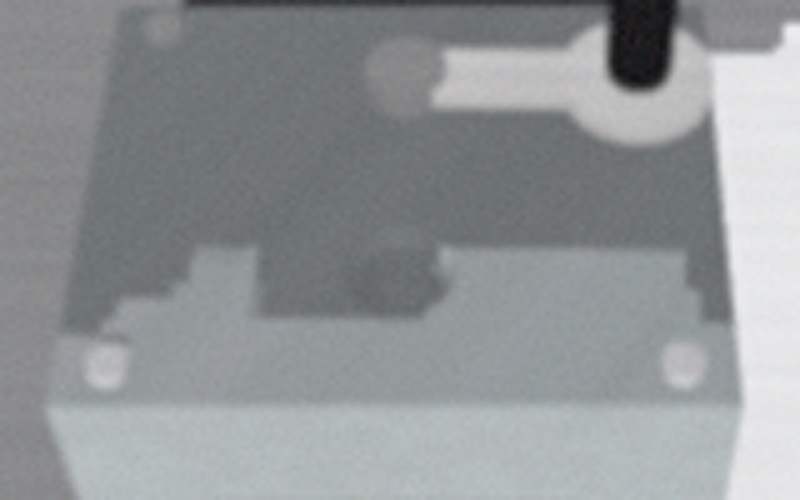

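```bash
python3 - <<'E'
from h import *
f=load("w8");T=f["T"]
c=lambda x,y:(180+x/5-.4,146+y/5-.4)
o,d=ray(f,[c(400,271),c(404,77),c(47,405),c(742,405),c(120,8),c(706,8),c(106,365),c(685,364)],T)
n=W()[:,2]
P=o+d*(((M-o)@n)/(d@n))[:,None];print(np.round((P-M)@W()*1000,1))
Pv=o[None]+d[1:2]*(((M+n*.005-o)@n)/(d[1:2]@n))[:,None];print("pivot",(Pv-M)@W()*1000)
print(np.round(P[0],4))
# face plane normal from depth
v,u=np.mgrid[0:420,0:560];uv=np.c_[u.ravel(),v.ravel()];Q=dep(f,uv,T);q=(Q-M)@W()
k=(f["range_z"].ravel()>0)&(abs(q[:,2])<.006)&(q[:,0]>-.025)&(q[:,0]<.065)&(abs(q[:,1])<.05)&~((q[:,0]>.02)&(q[:,1]<.015))&(np.hypot(q[:,0],q[:,1])>.014)
Q=Q[k];c=Q.mean(0);vt=np.linalg.svd(Q-c)[2];m=vt[2]*np.sign(vt[2][2]);print(k.sum(),m,"elev",np.degrees(np.arcsin(m[2])),"yaw",np.arctan2(m[1],m[0]),"plane off mm",(c-M)@m*1000)
E
```

```text
[[  1.9   0.5   0. ]
 [ 51.4   1.4  -0. ]
 [-27.9  60.1  -0. ]
 [-27.5 -59.1  -0. ]
 [ 71.5  60.7   0. ]
 [ 71.6 -59.9   0. ]
 [-19.3  51.   -0. ]
 [-18.9 -49.9   0. ]]
pivot [[46.34448551  1.0587394   5.        ]]
[ 0.5536 -0.0475  0.1585]
4957 [0.81868189 0.01291389 0.57410208] elev 35.03677444983986 yaw 0.01577269610331294 plane off mm 0.29627570615989085
```

```bash
sed -i 's/^M=.*/M=np.array([.5535,-.0475,.1592])/; s/^YW=.*/YW=.014/' h.py; cat >> h.py <<'E'
SH=np.array([.5648,.3305,.045]);PY=.092;U=np.array([np.cos(PY),np.sin(PY),0])
E
python3 -c "
from h import *
print(grows(SH-.028*U+[0,0,.16],rot(PY,np.radians(-20))))"
python3 -m inch '0 0 0 -0.05 0 0 0; 0 0 -0.1 -0.05 0 0 0; 0 0 -0.25 -0.05 0 0 0; 0 0 -0.4 -0.05 0 0 0; 0 0 -0.55 -0.05 0 0 0; 0 0 -0.7 -0.05 0 0 0; 0 0 -0.85 -0.05 0 0 0; 0 0 -1 -0.05 0 0 0; 0 0 -1 -0.05 0 0 0'
python3 -c "
from h import *
print(grows(SH-.028*U+[0,0,.16],rot(PY,np.radians(-20))))"
```

```text
(array([-0.1079, -1.3061,  0.3964, -0.0151, -0.3311, -0.0758]), 'rows min 8.2 2.4')
t: 11.3
eef_pos: [0.5532, 0.2385, 0.2921]
ee_rot: [-3.141, 0.004, 0.016]
force: [0.3, -1.1, -0.0]
width: 0.0877
(array([-0.1026, -0.2944,  0.4413, -0.0133, -0.3297, -0.0721]), 'rows min 3.2 2.4')
```

```bash
python3 -m inch '0 -0.03 -0.12 0 0 -0.11 -0.02; 0 -0.06 -0.24 0.1 0 -0.22 -0.05; 0 -0.1 -0.294 0.2 -0.013 -0.33 -0.072; 0 -0.1 -0.294 0.3 -0.013 -0.33 -0.072; 0 -0.1 -0.294 0.4 -0.013 -0.33 -0.072; 0 -0.1 -0.294 0.4 -0.013 -0.33 -0.072; 0 -0.1 -0.294 0.4 -0.013 -0.33 -0.072'
python3 - <<'E'
from h import *
from station import arm
G=SH-.028*U
print(grows(G+[0,0,.06],rot(PY,np.radians(-20))));print(grows(G,rot(PY,np.radians(-20))))
s=arm.get_state();f=arm.grab_frame("wrist");T=tool(s)@f["tool_from_camera"]
np.savez("pics/w9.npz",T=T,**f);cv2.imwrite("pics/w9.png",f["img"][...,::-1]);print(proj(f,[SH,SH-.135*U],T),s["width"])
E
```

```text
t: 12.0
eef_pos: [0.523, 0.3217, 0.1747]
ee_rot: [3.141, 0.348, 0.088]
force: [0.4, 0.2, 1.5]
width: 0.0874
(array([ 0.1242, -0.0164,  0.362 , -0.0011, -0.0009, -0.0039]), 'rows min 2.3 0.0')
(array([ 0.1925, -0.0165,  0.55  , -0.0011, -0.0009, -0.0039]), 'rows min 3.5 0.0')
[[272.2571023   97.96873296]
 [273.97403478 226.9315895 ]] 0.08743518243378613
```

View pics/w9.png

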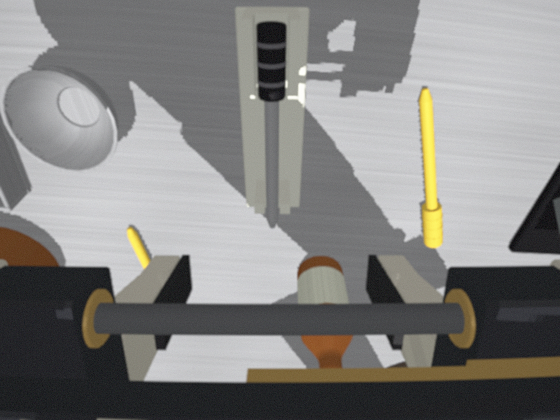

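```bash
python3 -m inch '0 0.04 -0.016 0.12 0 0 0; 0 0.08 -0.016 0.24 0 0 0; 0 0.124 -0.016 0.36 -0.001 -0.001 -0.004; 0 0.124 -0.016 0.36 -0.001 -0.001 -0.004; 0 0.124 -0.016 0.36 -0.001 -0.001 -0.004'
python3 - <<'E'
from h import *
from station import arm
G=SH-.028*U
print(grows(G,rot(PY,np.radians(-20))))
f=arm.grab_frame("side");cv2.imwrite("pics/s9.png",cv2.resize(f["img"][250:400,180:380,::-1],None,fx=4,fy=4,interpolation=2))
T=c2w(f);s=arm.get_state();print((proj(f,[SH,SH-.135*U,G+[0,0,.06]],T)-[180,250])*4)
E
```

```text
t: 12.55
eef_pos: [0.5221, 0.3275, 0.0627]
ee_rot: [-3.139, 0.346, 0.093]
force: [0.5, -0.1, 1.0]
width: 0.0879
(array([ 0.0661,  0.0034,  0.1986, -0.0017, -0.0026,  0.001 ]), 'rows min 1.3 0.0')
[[252.36220931 327.71134776]
 [523.15699597 314.19120329]
 [301.86781963 234.60203801]]
```

View pics/s9.png

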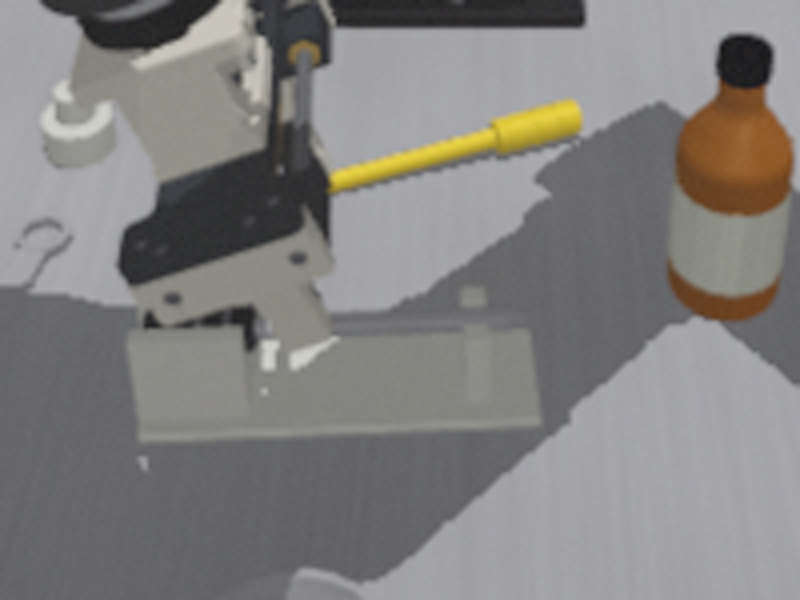

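```bash
python3 - <<'E'
from h import *
from station import arm
f=arm.grab_frame("side");T=c2w(f);s=arm.get_state();A=tool(s)
for z in(0,-.029,-.048,-.076,-.095):
  for x in(-.0095,.0095):
    p=A[:3,:3]@np.array([x,-.06,z])+A[:3,3];print(z,x,np.round(p,3),((proj(f,p,T)-[180,250])*4).round())
for uv in[(255,333),(250,328),(258,325),(225,322),(225,315),(222,330),(220,327)]: print(uv,np.round((np.linalg.inv(A)@np.r_[dep(f,uv,T)[0],1])[:3],4),np.round(dep(f,uv,T)[0],3))
E
```

```text
0 -0.0095 [0.509 0.387 0.067] [[355. 390.]]
0 0.0095 [0.526 0.389 0.061] [[316. 402.]]
-0.029 -0.0095 [0.518 0.388 0.095] [[330. 349.]]
-0.029 0.0095 [0.536 0.39  0.088] [[291. 361.]]
-0.048 -0.0095 [0.525 0.388 0.113] [[314. 320.]]
-0.048 0.0095 [0.542 0.39  0.106] [[274. 333.]]
-0.076 -0.0095 [0.534 0.389 0.139] [[289. 277.]]
-0.076 0.0095 [0.552 0.391 0.132] [[248. 290.]]
-0.095 -0.0095 [0.54  0.39  0.157] [[271. 247.]]
-0.095 0.0095 [0.558 0.391 0.15 ] [[230. 260.]]
(255, 333) [-0.     -0.0573 -0.0412] [0.531 0.386 0.103]
(250, 328) [ 0.0015 -0.0613 -0.0597] [0.539 0.391 0.12 ]
(258, 325) [-0.0117 -0.0555 -0.0553] [0.525 0.384 0.12 ]
(225, 322) [ 0.0227 -0.0862 -0.1118] [0.574 0.419 0.162]
(225, 315) [ 0.0128 -0.093  -0.1315] [0.571 0.426 0.184]
(222, 330) [ 0.0349 -0.0861 -0.0973] [0.58  0.42  0.144]
(220, 327) [ 0.0346 -0.0869 -0.1056] [0.583 0.421 0.152]
```

```bash
python3 -m inch '0 0.022 0.003 0.066 0 0 0; 0 0.044 0.003 0.132 0 0 0; 0 0.066 0.003 0.198 -0.002 -0.003 0.001; 0 0.066 0.003 0.198 -0.002 -0.003 0.001; 0.9 0.066 0.003 0.198 -0.002 -0.003 0.001; 0.9 0.066 0.003 0.198 -0.002 -0.003 0.001; 0.9 0.066 0.003 0.198 -0.002 -0.003 0.001; 0.9 0.066 0.003 0.198 -0.002 -0.003 0.001; 0.9 0.066 0.003 0.198 -0.002 -0.003 0.001; 0.9 0.066 0.003 0.198 -0.002 -0.003 0.001' 40
python3 -m inch '1 0 0 0 0 0 0; 1 0 0 0 0 0 0; 1 0 0 0 0 0 0; 1 0 0 0 0 0 0; 1 0 0 0 0 0 0; 1 0 0 0 0 0 0' 40
python3 - <<'E'
from h import *
from station import arm
f=arm.grab_frame("side");cv2.imwrite("pics/s10.png",cv2.resize(f["img"][250:400,180:380,::-1],None,fx=4,fy=4,interpolation=2))
E
```

```text
t: 13.65
eef_pos: [0.5195, 0.3263, -0.0019]
ee_rot: [3.141, 0.351, 0.092]
force: [-1.2, 0.8, -0.2]
width: 0.0448
t: 14.25
eef_pos: [0.5195, 0.3263, -0.0022]
ee_rot: [3.141, 0.351, 0.092]
force: [0.0, 0.6, -0.6]
width: 0.0105
```

View pics/s10.png

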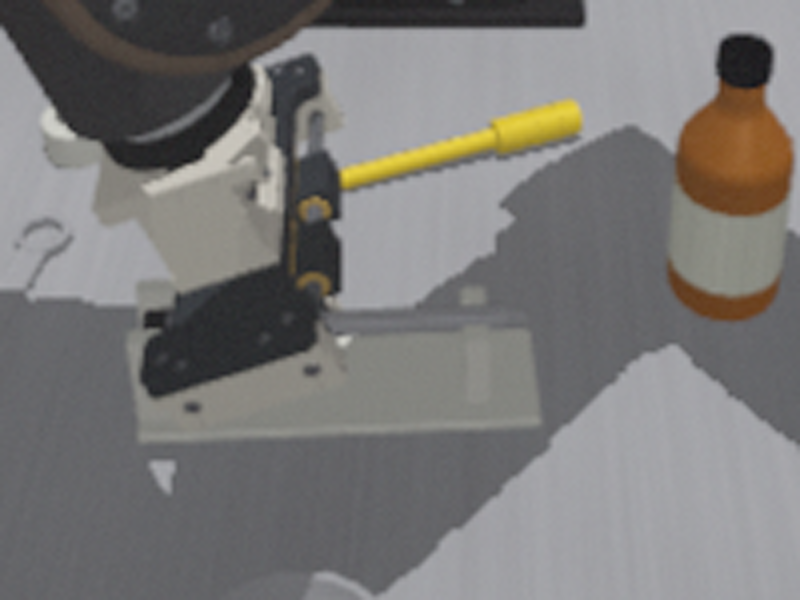

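```bash
python3 -m inch '1 0 0 0 0 0 0; 1 0 0 0 0 0 0; 1 0 0 0 0 0 0' 40; python3 -m inch '1 0 0 0 0 0 0; 1 0 0 0 0 0 0' 40
```

```text
t: 14.6
eef_pos: [0.5195, 0.3262, -0.0022]
ee_rot: [3.141, 0.352, 0.092]
force: [-0.0, -0.8, -0.8]
width: 0.0112
t: 14.8
eef_pos: [0.5195, 0.3262, -0.0021]
ee_rot: [3.141, 0.352, 0.091]
force: [0.7, 0.4, -0.5]
width: 0.0111
```

```bash
python3 -m inch '1 -0.017 0 -0.047 0 0 0; 1 -0.034 0 -0.094 0 0 0; 1 -0.068 0 -0.188 0 0 0; 1 -0.12 0 -0.33 0 0 0; 1 -0.171 0 -0.47 0 0 0; 1 -0.24 0 -0.66 0 0 0; 1 -0.27 0 -0.75 0 0 0; 1 -0.27 0 -0.75 0 0 0; 1 -0.27 0 -0.75 0 0 0' 40
python3 - <<'E'
from h import *
from station import arm
s=arm.get_state();print(s["width"])
f=arm.grab_frame("side");cv2.imwrite("pics/s11.png",f["img"][...,::-1])
E
```

```text
t: 15.7
eef_pos: [0.5212, 0.3268, 0.2397]
ee_rot: [-3.14, 0.348, 0.093]
force: [0.3, -0.9, -1.5]
width: 0.0109
0.010865733606664166
```

View pics/s11.png

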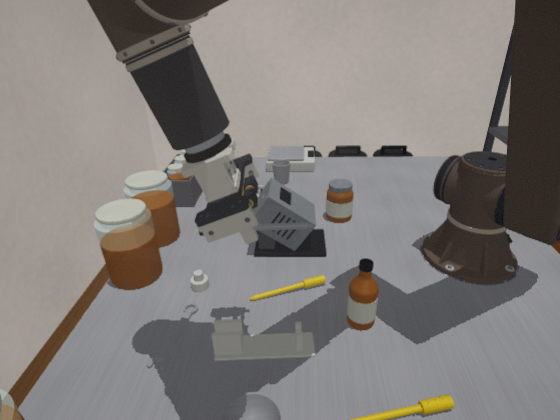

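```bash
python3 -c "
from h import *
print(grows(wp(0,0,.147),rot(YW,np.radians(15))))
print(grows([.52,.33,.30],rot(YW,np.radians(15))))"
```

```text
(array([ 0.4566,  1.2858, -0.0227,  0.0031,  0.5846,  0.0753]), 'rows min 8.2 4.1')
(array([ 0.02  , -0.0087, -0.0631,  0.0031,  0.5846,  0.0753]), 'rows min 0.4 4.1')
```

```bash
python3 -m inch '1 0.08 0.1 -0.01 0 0.12 0.02; 1 0.16 0.2 -0.02 0 0.24 0.03; 1 0.25 0.3 -0.022 0 0.36 0.045; 1 0.32 0.42 -0.022 0 0.48 0.06; 1 0.38 0.55 -0.022 0.003 0.585 0.075; 1 0.43 0.68 -0.022 0.003 0.585 0.075; 1 0.457 0.8 -0.022 0.003 0.585 0.075; 1 0.457 0.9 -0.022 0.003 0.585 0.075; 1 0.457 0.9 -0.022 0.003 0.585 0.075' 40
python3 -c "
from h import *
print(grows(wp(0,0,.147),rot(YW,np.radians(15))))"
```

```text
t: 16.65
eef_pos: [0.6748, 0.0659, 0.1943]
ee_rot: [3.139, -0.258, 0.012]
force: [-0.2, 0.1, -1.2]
width: 0.0108
(array([ 0.0353,  0.3723,  0.0005,  0.003 ,  0.0037, -0.0021]), 'rows min 2.2 0.0')
```

```bash
python3 -m inch '1 0.02 0.1 0 0 0 0; 1 0.035 0.2 0 0 0 0; 1 0.035 0.3 0 0 0 0; 1 0.035 0.372 0 0.003 0.004 -0.002; 1 0.035 0.372 0 0.003 0.004 -0.002; 1 0.035 0.372 0 0.003 0.004 -0.002' 40
cat > look.py <<'E'
import sys
from h import *
from station import arm
t=sys.argv[1]
s=arm.get_state();print((s["eef_pos"]-M)@W()*1000,s["width"])
for n in("side","top","wrist"):
    f=arm.grab_frame(n);T=c2w(f) if n!="wrist" else tool(s)@f["tool_from_camera"]
    np.savez(f"pics/{n}{t}.npz",T=T,**f)
    p=proj(f,M,T)[0].round().astype(int) if n!="wrist" else np.array([280,210]);x0,y0=max(p[0]-75,0),max(p[1]-60,0)
    if n=="wrist": cv2.imwrite(f"pics/{n}{t}.png",f["img"][...,::-1])
    else: print(n,"crop origin",x0,y0);cv2.imwrite(f"pics/{n}{t}.png",cv2.resize(f["img"][y0:y0+100,x0:x0+130,::-1],None,fx=6,fy=6,interpolation=2))
    print(n,"mouth, axis+50,+100",proj(f,[M,wp(0,0,.05),wp(0,0,.1)],T).round(1).tolist())
E
python3 look.py 12
```

```text
t: 17.25
eef_pos: [0.6871, -0.0421, 0.1979]
ee_rot: [-3.141, -0.264, 0.016]
force: [-0.4, 0.6, -1.0]
width: 0.0107
[ 44.95329361   3.50884697 131.73265836] 0.010670039957897582
side crop origin 188 135
side mouth, axis+50,+100 [[263.3, 194.9], [247.5, 185.4], [231.4, 175.7]]
top crop origin 221 128
top mouth, axis+50,+100 [[296.0, 187.5], [295.6, 169.3], [295.2, 150.3]]
wrist mouth, axis+50,+100 [[283.1, 425.1], [283.9, 393.1], [285.1, 350.0]]
```

View pics/side12.png

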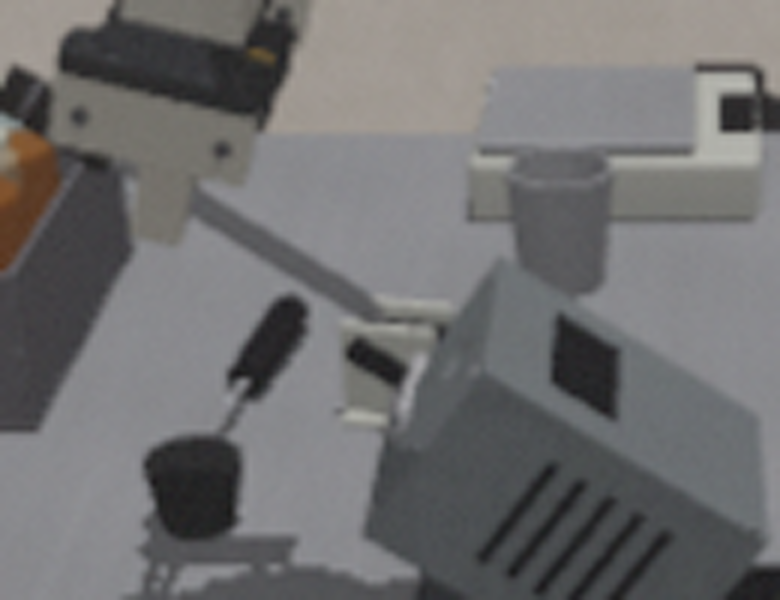

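View pics/top12.png

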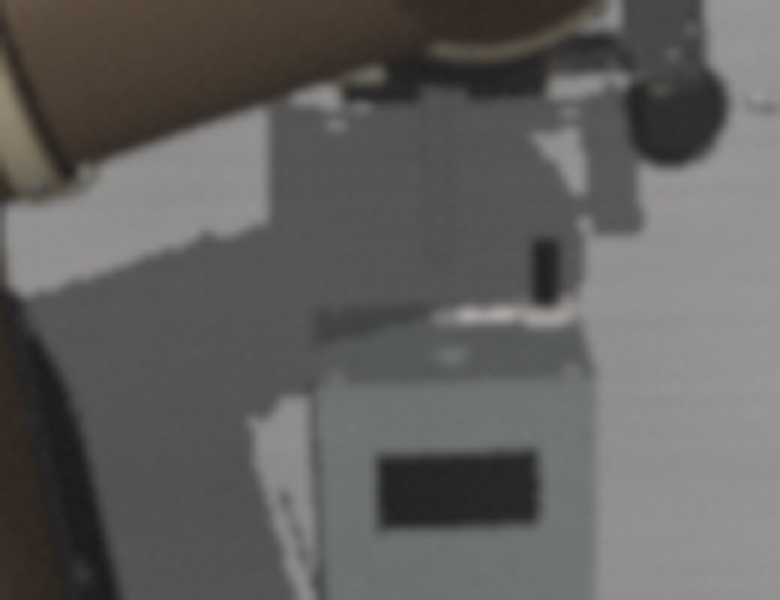

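View pics/wrist12.png

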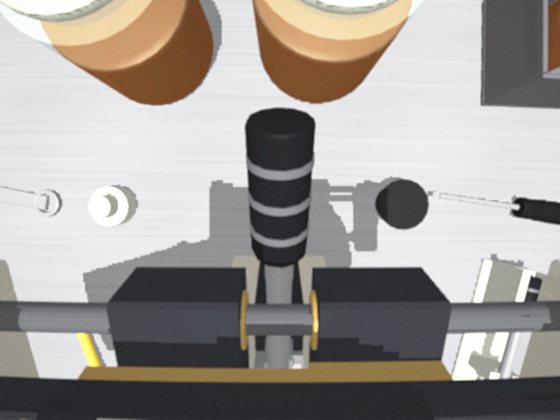

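```bash
cat > rod.py <<'E'
import sys
from h import *
t=sys.argv[1]; z0,z1=float(sys.argv[2]),float(sys.argv[3])
out={}
for n in("side","top"):
    f=load(n+t);T=f["T"];v,u=np.mgrid[0:420,0:560];uv=np.c_[u.ravel(),v.ravel()]
    q=(dep(f,uv,T)-M)@W();k=(f["range_z"].ravel()>0)&(np.hypot(q[:,0],q[:,1])<.022)&(q[:,2]>z0)&(q[:,2]<z1)
    a=uv[k];ax=0 if n=="side" else 1
    c=[]
    for val in np.unique(a[:,ax]):
        b=a[a[:,ax]==val][:,1-ax]
        c.append([val,b.mean()] if ax==0 else [b.mean(),val])
    c=np.array(c);print(n,len(a),len(c));out[n]=(f,T,c)
def line(n,fix,val):
    f,T,c=out[n];o,d=ray(f,c,T);ol=(o-M)@W();dl=d@W()
    s=(val-ol[fix])/dl[:,fix];return ol+dl*s[:,None]
x=np.zeros(1);xv=0;yv=0
for i in range(3):
    P=line("top",0,xv);yv=np.median(P[:,1]);Q=line("side",1,yv);xv=np.median(Q[:,0])
pt=np.polyfit(P[:,2],P[:,1],1);ps=np.polyfit(Q[:,2],Q[:,0],1)
print("y(mm) at z=30,100:",np.polyval(pt,[.03,.1])*1000,"x at z=30,100:",np.polyval(ps,[.03,.1])*1000, "z range",Q[:,2].min()*1000,Q[:,2].max()*1000)
E
python3 rod.py 12 .015 .11
```

```text
side 113 24
top 120 26
y(mm) at z=30,100: [5.25888074 2.54890565] x at z=30,100: [-4.85751694 -3.31362731] z range 41.243649252435674 108.81503780532834
```

```bash
python3 -m inch '1 0.003 0.013 0.009 0 0.006 0; 1 0.003 0.013 0.009 0 0.012 0; 1 -0.03 0.013 0.022 0 0.012 0; 1 -0.06 0.013 0.034 0 0.012 0; 1 -0.09 0.013 0.045 0 0.012 0; 1 -0.09 0.013 0.045 0 0.012 0; 1 -0.09 0.013 0.045 0 0.012 0' 40
python3 look.py 13; python3 rod.py 13 .014 .08
```

```text
t: 18.1
eef_pos: [0.6653, -0.046, 0.1791]
ee_rot: [-3.14, -0.279, 0.017]
force: [-0.3, 0.4, -0.8]
width: 0.0107
[ 4.78083588e+01 -4.48158054e-02  1.03001727e+02] 0.010708657106437766
side crop origin 188 135
side mouth, axis+50,+100 [[263.3, 194.9], [247.5, 185.4], [231.4, 175.7]]
top crop origin 221 128
top mouth, axis+50,+100 [[296.0, 187.5], [295.6, 169.3], [295.2, 150.3]]
wrist mouth, axis+50,+100 [[278.0, 414.1], [278.2, 375.5], [278.4, 321.9]]
side 108 22
top 104 25
y(mm) at z=30,100: [-0.41035122 -1.02456165] x at z=30,100: [-0.25198017  0.14097719] z range 14.94163063368356 78.44140954048311
```

View pics/side13.png

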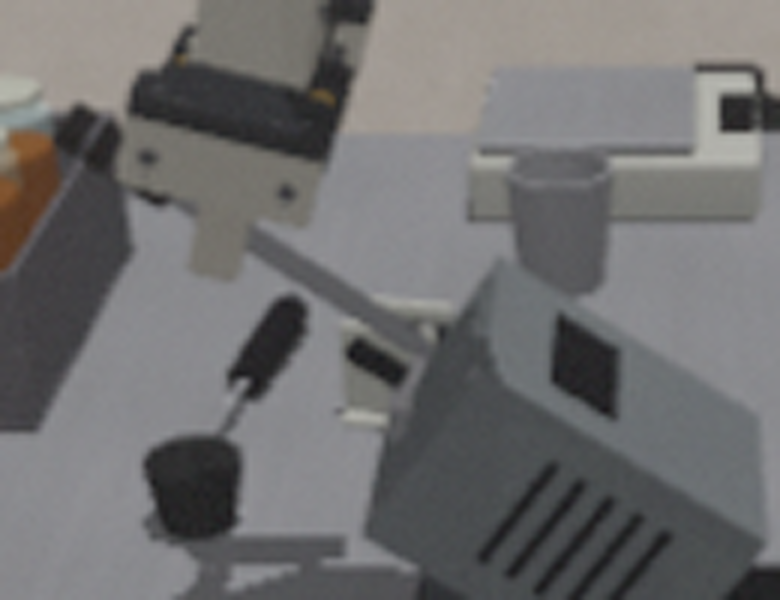

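View pics/top13.png

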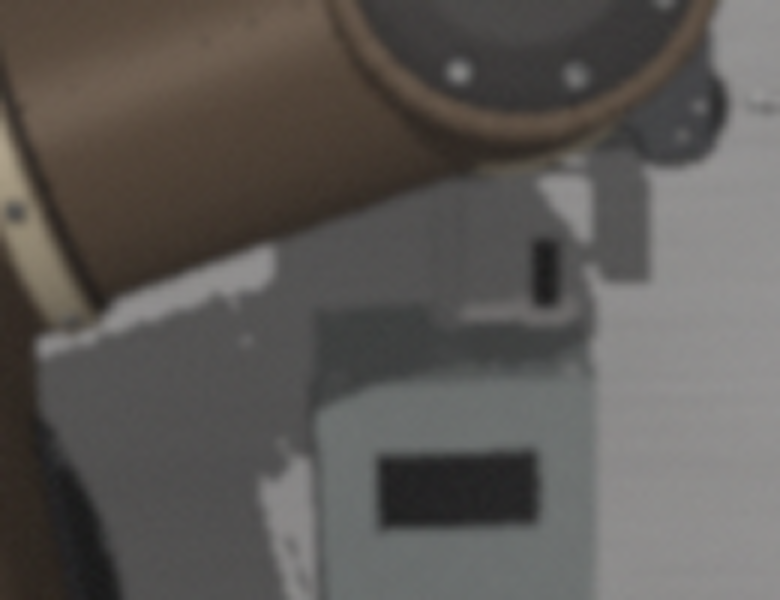

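```bash
python3 -m inch '1 -0.016 0 0.0055 0 0 0; 1 -0.032 0 0.011 0 0 0; 1 -0.048 0 0.0165 0 0 0; 1 -0.063 0 0.022 0 0 0; 1 -0.063 0 0.022 0 0 0' 40
python3 -c "
from h import *
from station import arm
s=arm.get_state();print((s['eef_pos']-M)@W()*1000,s['force']@W(),s['moment'])"
```

```text
t: 18.75
eef_pos: [0.6482, -0.0464, 0.167]
ee_rot: [-3.14, -0.277, 0.017]
force: [-0.6, -0.3, -0.2]
width: 0.0108
[47.9435984  -0.2361782  81.98357831] [-0.14665235 -0.29404283 -0.58601023] [-0.04617928  1.24665944 -0.01880707]
```

```bash
python3 -m inch '1 -0.02 0 0.007 0 0 0; 1 -0.04 0 0.014 0 0 0; 1 -0.06 0 0.021 0 0 0; 1 -0.08 0 0.028 0 0 0; 1 -0.1 0 0.035 0 0 0; 1 -0.126 0 0.044 0 0 0; 1 -0.126 0 0.044 0 0 0' 40
python3 -c "
from h import *
from station import arm
s=arm.get_state();print((s['eef_pos']-M)@W()*1000,s['force']@W(),s['moment'])"
python3 look.py 14;python3 rod.py 14 .012 .04
```

```text
t: 19.45
eef_pos: [0.6146, -0.047, 0.1432]
ee_rot: [-3.14, -0.276, 0.017]
force: [-1.6, 0.2, -1.1]
width: 0.0111
[48.14103679 -0.39237236 40.88653251] [-0.03217195  0.27134369 -1.92996025] [-0.05748193  1.48237882  0.00726836]
[48.14103679 -0.39237236 40.88653251] 0.011117622960670174
side crop origin 188 135
side mouth, axis+50,+100 [[263.3, 194.9], [247.5, 185.4], [231.4, 175.7]]
top crop origin 221 128
top mouth, axis+50,+100 [[296.0, 187.5], [295.6, 169.3], [295.2, 150.3]]
wrist mouth, axis+50,+100 [[277.6, 364.7], [277.8, 306.5], [278.0, 220.2]]
side 45 10
top 0 0Traceback (most recent call last):
  File "rod.py", line 19, in <module>
    P=line("top",0,xv);yv=np.median(P[:,1]);Q=line("side",1,yv);xv=np.median(Q[:,0])
  File "rod.py", line 15, in line
    f,T,c=out[n];o,d=ray(f,c,T);ol=(o-M)@W();dl=d@W()
                     ~~~^^^^^^^
  File "h.py", line 10, in ray
    p=cv2.undistortPoints(np.array(uv,float).reshape(-1,1,2),K,np.array(f["dist"],float)).reshape(-1,2)
      ~~~~~~~~~~~~~~~~~~~^^^^^^^^^^^^^^^^^^^^^^^^^^^^^^^^^^^^^^^^^^^^^^^^^^^^^^^^^^^^^^^^
cv2.error: OpenCV(4.12.0) /io/opencv/modules/calib3d/src/undistort.dispatch.cpp:347: error: (-215:Assertion failed) CV_IS_MAT(_src) && CV_IS_MAT(_dst) && (_src->rows == 1 || _src->cols == 1) && (_dst->rows == 1 || _dst->cols == 1) && _src->cols + _src->rows - 1 == _dst->rows + _dst->cols - 1 && (CV_MAT_TYPE(_src->type) == CV_32FC2 || CV_MAT_TYPE(_src->type) == CV_64FC2) && (CV_MAT_TYPE(_dst->type) == CV_32FC2 || CV_MAT_TYPE(_dst->type) == CV_64FC2) in function 'cvUndistortPointsInternal'
```

View pics/side14.png

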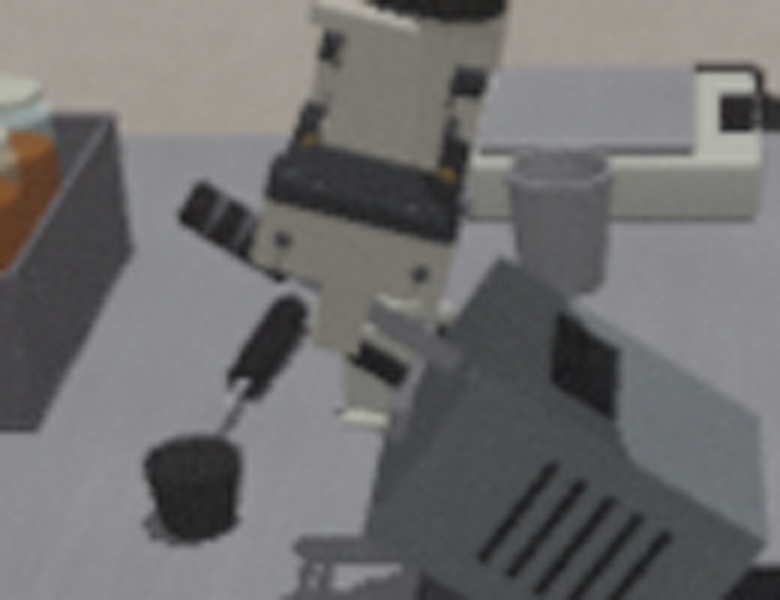

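View pics/wrist14.png

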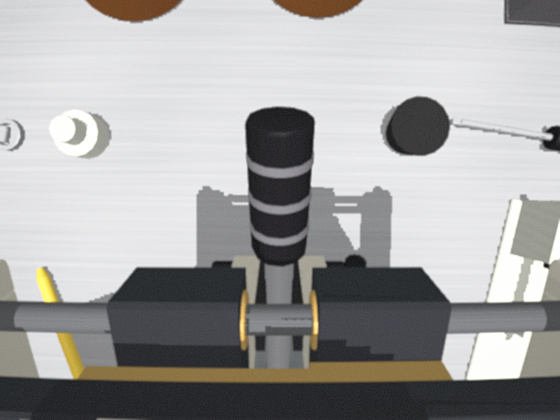

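```bash
python3 -m inch '1 -0.02 0 0.007 0 0 0; 1 -0.04 0 0.014 0 0 0; 1 -0.06 0 0.021 0 0 0; 1 -0.08 0 0.028 0 0 0; 1 -0.1 0 0.035 0 0 0; 1 -0.1 0 0.035 0 0 0' 40
python3 -c "
from h import *
from station import arm
s=arm.get_state();print((s['eef_pos']-M)@W()*1000,s['force']@W(),s['moment'])"
```

```text
t: 20.2
eef_pos: [0.5889, -0.0474, 0.1251]
ee_rot: [-3.14, -0.277, 0.017]
force: [-0.6, -0.2, -0.1]
width: 0.0111
[48.24219948 -0.44023567  9.38803517] [-0.27922452 -0.20835076 -0.56980835] [-0.0782958   1.48987518 -0.00701541]
```

```bash
python3 -m inch '0.5 0 0 0 0 0 0; 0.5 0 0 0 0 0 0; 0.5 0 0 0 0 0 0; 0.5 0 0 0 0 0 0; 0.5 0 0 0 0 0 0; 0.5 0 0 0 0 0 0; 0.5 0 0 0 0 0 0' 40
python3 -m inch '0.5 0.03 0 -0.01 0 0 0; 0.5 0.06 0 -0.02 0 0 0; 0.5 0.1 0 -0.035 0 0 0; 0.5 0.14 0 -0.048 0 0 0; 0.5 0.173 0 -0.06 0 0 0; 0.5 0.173 0 -0.06 0 0 0; 0.5 0.173 0 -0.06 0 0 0' 40
python3 look.py 15
```

```text
t: 20.9
eef_pos: [0.5904, -0.0472, 0.126]
ee_rot: [-3.14, -0.278, 0.017]
force: [0.8, 0.2, -0.6]
width: 0.0436
t: 21.6
eef_pos: [0.6352, -0.0466, 0.1573]
ee_rot: [-3.14, -0.278, 0.016]
force: [-0.9, 0.1, -0.3]
width: 0.0437
[48.47510498 -0.2416036  65.84096925] 0.04368585577206944
side crop origin 188 135
side mouth, axis+50,+100 [[263.3, 194.9], [247.5, 185.4], [231.4, 175.7]]
top crop origin 221 128
top mouth, axis+50,+100 [[296.0, 187.5], [295.6, 169.3], [295.2, 150.3]]
wrist mouth, axis+50,+100 [[277.9, 387.6], [278.0, 338.7], [278.2, 268.3]]
```

View pics/side15.png

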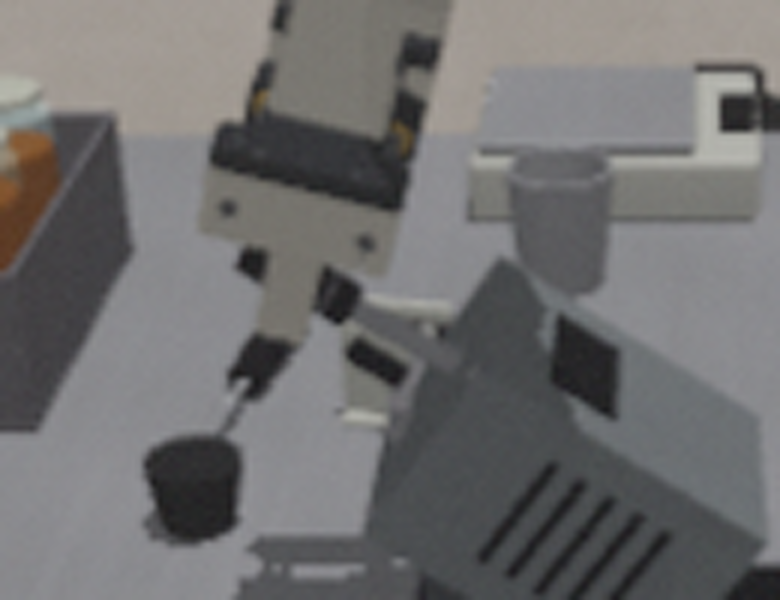

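View pics/wrist15.png

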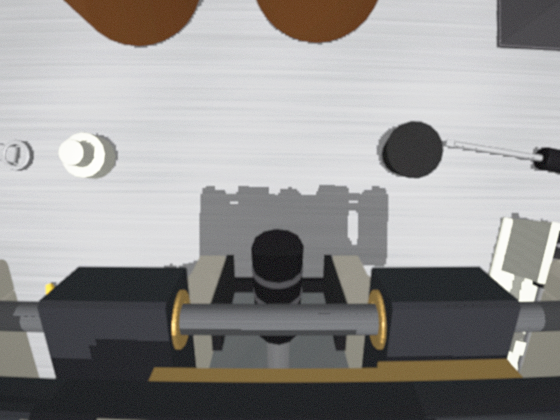

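```bash
python3 -m inch '1 0 0 0 0 0 0; 1 0 0 0 0 0 0; 1 0 0 0 0 0 0; 1 0 0 0 0 0 0; 1 0 0 0 0 0 0; 1 0 0 0 0 0 0' 25
python3 -m inch '1 -0.02 0 0.007 0 0 0; 1 -0.04 0 0.014 0 0 0; 1 -0.06 0 0.021 0 0 0; 1 -0.08 0 0.028 0 0 0; 1 -0.1 0 0.035 0 0 0; 1 -0.1 0 0.035 0 0 0' 25
python3 look.py 16
python3 -c "
from h import *
from station import arm
s=arm.get_state();print((s['eef_pos']-M)@W()*1000,s['force']@W(),s['moment'])"
```

```text
t: 22.35
eef_pos: [0.6352, -0.0465, 0.1575]
ee_rot: [-3.14, -0.278, 0.017]
force: [-0.1, -0.4, -0.7]
width: 0.021
t: 22.95
eef_pos: [0.6133, -0.0462, 0.1435]
ee_rot: [-3.139, -0.288, 0.019]
force: [2.7, -0.8, 13.6]
width: 0.021
[47.19700019  0.47220277 40.01023412] 0.020989406951551236
side crop origin 188 135
side mouth, axis+50,+100 [[263.3, 194.9], [247.5, 185.4], [231.4, 175.7]]
top crop origin 221 128
top mouth, axis+50,+100 [[296.0, 187.5], [295.6, 169.3], [295.2, 150.3]]
wrist mouth, axis+50,+100 [[279.0, 362.4], [279.5, 302.6], [280.3, 214.3]]
[47.20720024  0.46550902 39.95602471] [-10.6768069    0.17714196   9.54716904] [-0.07562047 -1.10284417 -0.04774259]
```

View pics/side16.png

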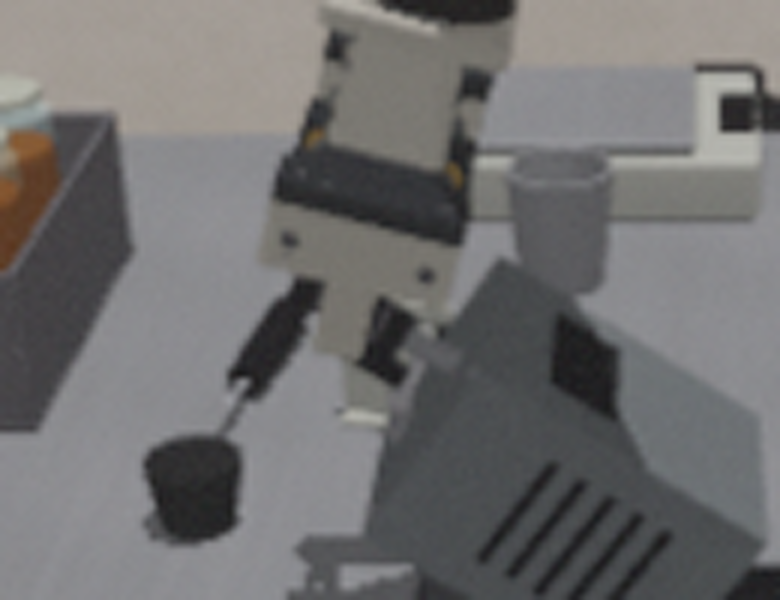

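Insertion is meeting about 10 N with the same sideways load: the drooped rod is binding. I'll relieve it by lifting slightly before pushing on.

```bash
python3 -m inch '1 -0.001 0 -0.003 0 0 0; 1 -0.002 0 -0.007 0 0 0; 1 -0.002 0 -0.007 0 0 0' 25
python3 -c "
from h import *
from station import arm
s=arm.get_state();print((s['eef_pos']-M)@W()*1000,s['force']@W(),s['moment'],rows(s['eef_pos'],rot(YW,np.radians(16))))"
python3 -m inch '1 -0.002 0 -0.012 0 0 0; 1 -0.002 0 -0.012 0 0 0' 25
python3 -c "
from h import *
from station import arm
s=arm.get_state();print((s['eef_pos']-M)@W()*1000,s['force']@W(),s['moment'],rows(s['eef_pos'],rot(YW,np.radians(16))))"
```

```text
t: 23.4
eef_pos: [0.6073, -0.0471, 0.1405]
ee_rot: [-3.14, -0.277, 0.016]
force: [0.6, -0.0, 1.7]
width: 0.0214
[46.13067103 -0.34274424 33.3173573 ] [-1.05540117 -0.01599595  1.45579827] [-0.01117287  0.68746694  0.0312572 ] (array([ 0.    ,  0.    ,  0.    , -0.0021,  0.002 ,  0.0023]), 'rows min 0.0 0.0')
t: 23.6
eef_pos: [0.6058, -0.0471, 0.1439]
ee_rot: [-3.14, -0.277, 0.017]
force: [-0.1, -0.0, -1.8]
width: 0.0211
[42.57355529 -0.34864178 34.05899313] [ 1.42531053 -0.01946512 -1.12130563] [-0.02919257  0.85207598  0.04429136] (array([ 0.    ,  0.    ,  0.    , -0.002 ,  0.0022,  0.0025]), 'rows min 0.0 0.0')
```

```bash
python3 -m inch '1 0.001 0 0.004 0 0 0; 1 -0.01 0 0.008 0 0 0; 1 -0.02 0 0.011 0 0 0; 1 -0.03 0 0.014 0 0 0; 1 -0.04 0 0.018 0 0 0; 1 -0.04 0 0.018 0 0 0; 1 -0.04 0 0.018 0 0 0' 25
python3 -c "
from h import *
from station import arm
s=arm.get_state();print((s['eef_pos']-M)@W()*1000,s['force']@W(),s['moment'])"
```

```text
t: 24.3
eef_pos: [0.5963, -0.0472, 0.1357]
ee_rot: [-3.14, -0.278, 0.017]
force: [-0.1, 0.1, -1.4]
width: 0.0214
[43.78629389 -0.29005701 21.62046664] [ 1.09947039  0.09606732 -0.86929765] [-0.0228502   0.86482951 -0.0299571 ]
```

```bash
python3 -m inch '1 -0.008 0 0.0025 0 0 0; 1 -0.016 0 0.005 0 0 0; 1 -0.023 0 0.007 0 0 0; 1 -0.023 0 0.007 0 0 0' 25
python3 look.py 17
python3 -c "
from h import *
from station import arm
s=arm.get_state();print((s['eef_pos']-M)@W()*1000,s['force']@W(),s['moment'])"
```

```text
t: 24.7
eef_pos: [0.5902, -0.0473, 0.1317]
ee_rot: [-3.14, -0.278, 0.017]
force: [-0.6, -0.1, -1.2]
width: 0.0215
[43.51233889 -0.27108718 14.27829829] 0.02153400780895066
side crop origin 188 135
side mouth, axis+50,+100 [[263.3, 194.9], [247.5, 185.4], [231.4, 175.7]]
top crop origin 221 128
top mouth, axis+50,+100 [[296.0, 187.5], [295.6, 169.3], [295.2, 150.3]]
wrist mouth, axis+50,+100 [[278.0, 328.3], [278.2, 257.0], [278.6, 148.5]]
[43.56326981 -0.25943483 14.49001718] [ 1.41396906 -0.18880066 -1.15789802] [-0.01615734  0.92997892  0.01091222]
```

View pics/side17.png

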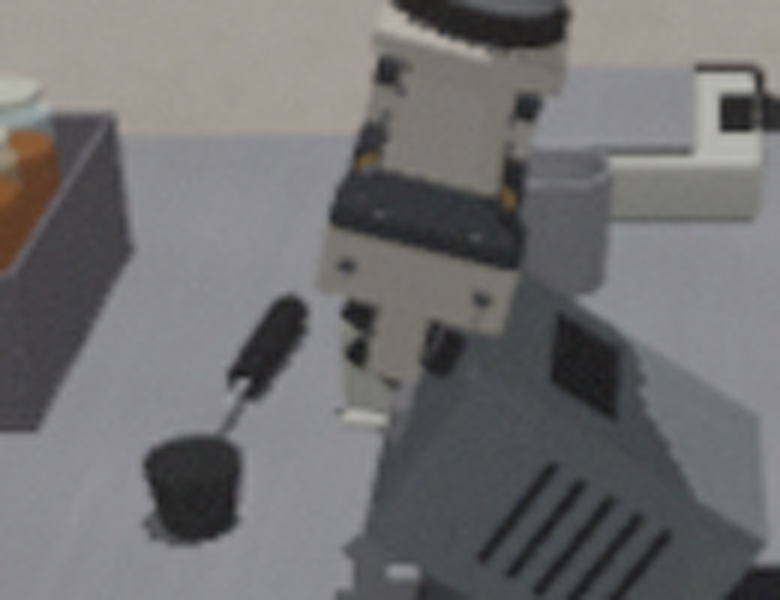

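```bash
python3 -m inch '1 -0.005 0 0.0015 0 0 0; 1 -0.009 0 0.003 0 0 0; 1 -0.009 0 0.003 0 0 0' 25
python3 -c "
from h import *
from station import arm
s=arm.get_state();print((s['eef_pos']-M)@W()*1000,s['force']@W())"
python3 -m inch '1 -0.005 0 0.0015 0 0 0; 1 -0.009 0 0.003 0 0 0; 1 -0.009 0 0.003 0 0 0' 25
python3 -c "
from h import *
from station import arm
s=arm.get_state();print((s['eef_pos']-M)@W()*1000,s['force']@W())"
```

```text
t: 25.15
eef_pos: [0.5902, -0.0471, 0.1318]
ee_rot: [-3.14, -0.282, 0.018]
force: [4.9, -2.4, 0.8]
width: 0.0209
[43.48192292 -0.06646489 14.30191246] [ 2.11112889 -2.42540166  4.48349685]
t: 25.45
eef_pos: [0.5901, -0.0469, 0.1319]
ee_rot: [-3.14, -0.287, 0.019]
force: [9.6, -6.1, 2.3]
width: 0.0213
[43.32984029  0.07858401 14.36497132] [ 3.58802203 -6.23533851  9.15276233]
```

```bash
python3 look.py 18; python3 - <<'E'
from h import *
f=load("side18");a=cv2.resize(f["img"][165:215,235:290,::-1],None,fx=10,fy=10,interpolation=2)
cv2.imwrite("pics/s18c.png",a)
E
```

```text
[43.32984029  0.07858401 14.36497132] 0.02130017723370112
side crop origin 188 135
side mouth, axis+50,+100 [[263.3, 194.9], [247.5, 185.4], [231.4, 175.7]]
top crop origin 221 128
top mouth, axis+50,+100 [[296.0, 187.5], [295.6, 169.3], [295.2, 150.3]]
wrist mouth, axis+50,+100 [[278.5, 327.8], [279.1, 255.6], [279.8, 146.4]]
```

View pics/s18c.png

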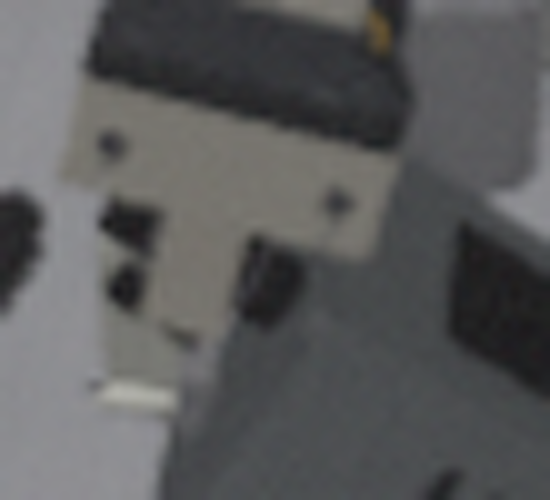

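View pics/wrist18.png

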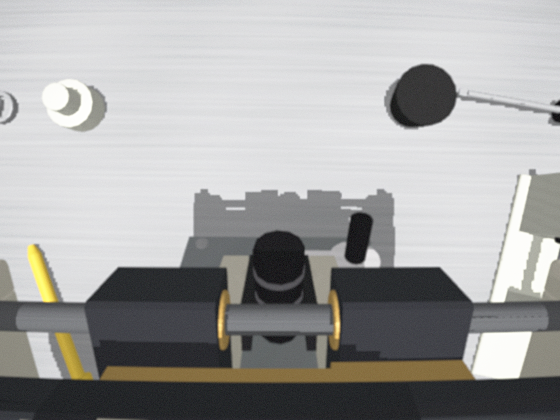

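```bash
python3 -m inch '0.45 0.004 0 -0.001 0 0 0; 0.45 0.006 0 -0.002 0 0 0; 0.45 0.006 0 -0.002 0 0 0; 0.45 0.006 0 -0.002 0 0 0; 0.45 0.006 0 -0.002 0 0 0; 0.45 0.006 0 -0.002 0 0 0; 0.45 0.006 0 -0.002 0 0 0'
python3 -m inch '0.45 0.02 0 -0.07 0 0 0; 0.45 0.04 0 -0.15 0 0 0; 0.45 0.06 0 -0.3 0 0 0; 0.45 0.06 0 -0.42 0 0 0; 0.45 0.06 0 -0.5 0 0 0; 0.45 0.06 0 -0.5 0 0 0; 0.45 0.06 0 -0.5 0 0 0'
python3 look.py 19; python3 rod.py 19 .005 .05
```

```text
t: 26.3
eef_pos: [0.5873, -0.0473, 0.1297]
ee_rot: [-3.14, -0.278, 0.017]
force: [-0.3, -0.2, 0.2]
width: 0.0481
t: 27.0
eef_pos: [0.5634, -0.0478, 0.2794]
ee_rot: [-3.139, -0.279, 0.017]
force: [-0.0, -0.2, 0.1]
width: 0.048
[-92.75609436  -0.39917568  77.0824447 ] 0.048025445159379614
side crop origin 188 135
side mouth, axis+50,+100 [[263.3, 194.9], [247.5, 185.4], [231.4, 175.7]]
top crop origin 221 128
top mouth, axis+50,+100 [[296.0, 187.5], [295.6, 169.3], [295.2, 150.3]]
wrist mouth, axis+50,+100 [[278.6, 241.5], [278.8, 196.5], [279.0, 141.4]]
side 129 17
top 0 0Traceback (most recent call last):
  File "rod.py", line 19, in <module>
    P=line("top",0,xv);yv=np.median(P[:,1]);Q=line("side",1,yv);xv=np.median(Q[:,0])
  File "rod.py", line 15, in line
    f,T,c=out[n];o,d=ray(f,c,T);ol=(o-M)@W();dl=d@W()
                     ~~~^^^^^^^
  File "h.py", line 10, in ray
    p=cv2.undistortPoints(np.array(uv,float).reshape(-1,1,2),K,np.array(f["dist"],float)).reshape(-1,2)
      ~~~~~~~~~~~~~~~~~~~^^^^^^^^^^^^^^^^^^^^^^^^^^^^^^^^^^^^^^^^^^^^^^^^^^^^^^^^^^^^^^^^
cv2.error: OpenCV(4.12.0) /io/opencv/modules/calib3d/src/undistort.dispatch.cpp:347: error: (-215:Assertion failed) CV_IS_MAT(_src) && CV_IS_MAT(_dst) && (_src->rows == 1 || _src->cols == 1) && (_dst->rows == 1 || _dst->cols == 1) && _src->cols + _src->rows - 1 == _dst->rows + _dst->cols - 1 && (CV_MAT_TYPE(_src->type) == CV_32FC2 || CV_MAT_TYPE(_src->type) == CV_64FC2) && (CV_MAT_TYPE(_dst->type) == CV_32FC2 || CV_MAT_TYPE(_dst->type) == CV_64FC2) in function 'cvUndistortPointsInternal'
```

View pics/side19.png

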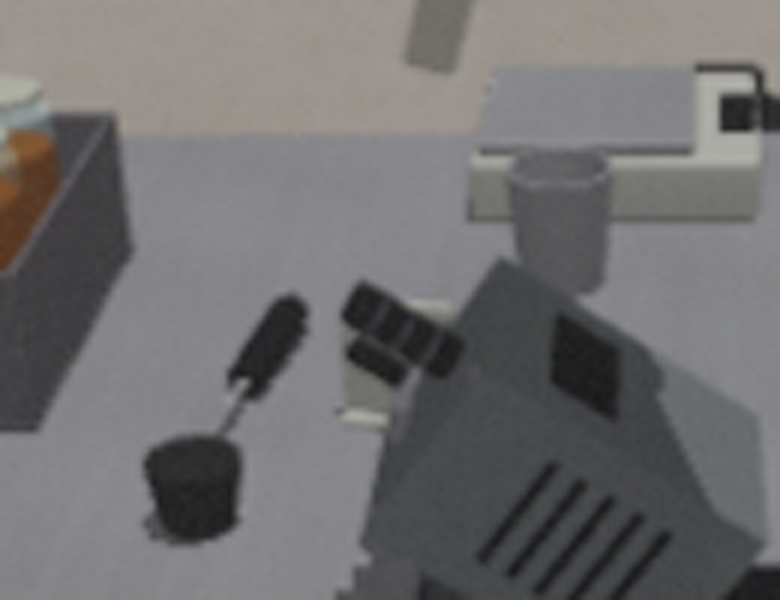

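View pics/wrist19.png

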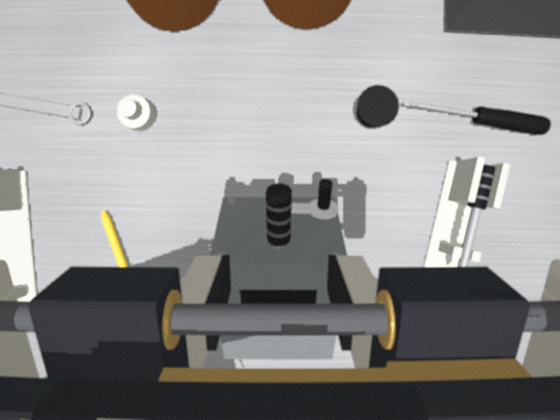

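```bash
python3 - <<'E'
from h import *
for n in("side19","wrist19"):
    f=load(n);T=f["T"];v,u=np.mgrid[0:420,0:560];uv=np.c_[u.ravel(),v.ravel()]
    q=(dep(f,uv,T)-M)@W();k=(f["range_z"].ravel()>0)&(np.hypot(q[:,0],q[:,1])<.018)&(q[:,2]>-.01)&(q[:,2]<.1)&(f["img"].reshape(-1,3).max(1)<90)
    z=np.sort(q[k,2])*1000;print(n,len(z),z[:4],z[-8:])
    w=q[k];print([np.round(w[(w[:,2]>a)&(w[:,2]<a+.01)].mean(0)*1000,1) for a in(.01,.03,.045)])
f=load("side19")
cv2.imwrite("pics/s19c.png",cv2.resize(f["img"][175:205,240:275,::-1],None,fx=20,fy=20,interpolation=2))
print((proj(f,[M,wp(.011,0,0),wp(-.011,0,0),wp(-.011,0,.055),wp(.011,0,.055)],f["T"])-[240,175])*20)
E
```

```text
side19 173 [-1.25517348 -1.05679281 -1.00752874 -0.92224852] [53.27057604 53.85011563 54.23059206 54.30271946 54.6210036  54.62454961
 54.68605349 54.97535746]
[array([-4.3,  5.3, 15. ]), array([-3.4,  6.3, 34.7]), array([-3.3,  4.9, 50.4])]
wrist19 1519 [-7.4372881  -2.40764479 -1.18025483 -1.03062028] [57.06874125 57.12743481 57.12969406 57.13502383 57.15351982 57.16997406
 57.32604808 58.09390818]
[array([-7.2,  0.5, 15.2]), array([-7.1,  0.6, 34.7]), array([-7.1,  0.1, 50.1])]
[[465.58209854 397.98304415]
 [422.49941233 457.36713488]
 [509.05495172 338.06074154]
 [161.23330386 127.53475459]
 [ 76.70490124 250.32299992]]
```

View pics/s19c.png

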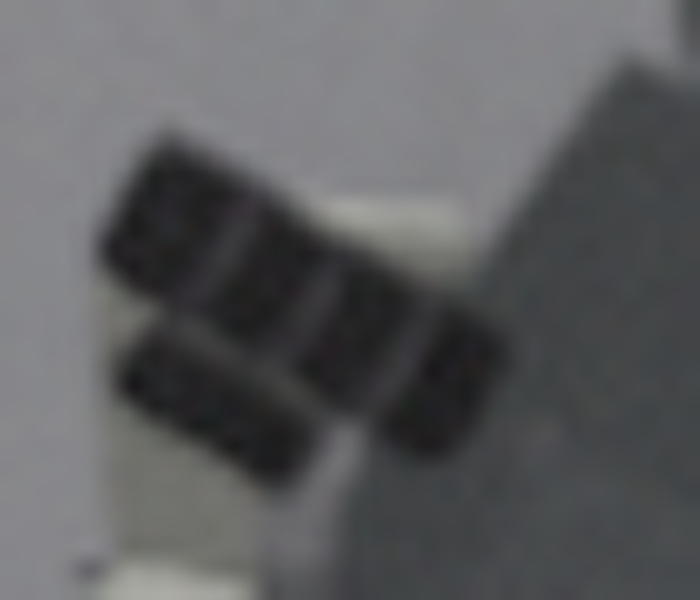

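```bash
python3 - <<'E'
from h import *
f=load("wrist19");T=f["T"];v,u=np.mgrid[0:420,0:560];uv=np.c_[u.ravel(),v.ravel()]
Q=dep(f,uv,T);q=(Q-M)@W();ok=f["range_z"].ravel()>0
k=ok&(abs(q[:,2])<.008)&(q[:,0]>-.02)&(q[:,0]<.05)&(abs(q[:,1])<.05)&(np.hypot(q[:,0],q[:,1])>.02)&(q[:,1]>-.02)
A=Q[k];c=A.mean(0);m=np.linalg.svd(A-c)[2][2];m*=np.sign(m[2]);print(k.sum(),"face off",(c-M)@W()[:,2]*1000,"elev",np.degrees(np.arcsin(m[2])))
e=ok&(np.hypot(q[:,0],q[:,1])<.013)&(q[:,2]>.05)&(q[:,2]<.065)
h=(Q[e]-c)@m*1000
print(np.percentile(h,[50,70,80,90,95,99]),np.histogram(h,bins=np.arange(50,62,.5)))
E
```

```text
2052 face off 1.594577302295547 elev 35.77142485584984
[54.11432149 54.49673366 54.68479292 54.89765564 54.99650944 55.25600219] (array([  9,  13,  22,  11,  14,  16,  18,  46, 112, 107,  20,   0,   1,
         0,   0,   0,   0,   0,   0,   0,   0,   0,   0]), array([50. , 50.5, 51. , 51.5, 52. , 52.5, 53. , 53.5, 54. , 54.5, 55. ,
       55.5, 56. , 56.5, 57. , 57.5, 58. , 58.5, 59. , 59.5, 60. , 60.5,
       61. , 61.5]))
```

Measured against the face in the same picture, the handle's end is 55 mm out, which is the full handle length, so the shoulder is seated. I'll do one last check that the other objects haven't moved, then hand in.

```bash
python3 - <<'E'
from h import *
for n in("side","top"):
    a=load(n+"0")["img"].astype(int);b=load(n+"19")["img"].astype(int)
    cv2.imwrite(f"pics/d_{n}.png",np.hstack([cv2.resize(load(n+"19")["img"][...,::-1],(400,300)),cv2.resize(np.clip(abs(a-b).max(2)*2,0,255).astype(np.uint8)[...,None].repeat(3,2),(400,300))]))
E
```

```text
(no output)
```

View pics/d_side.png

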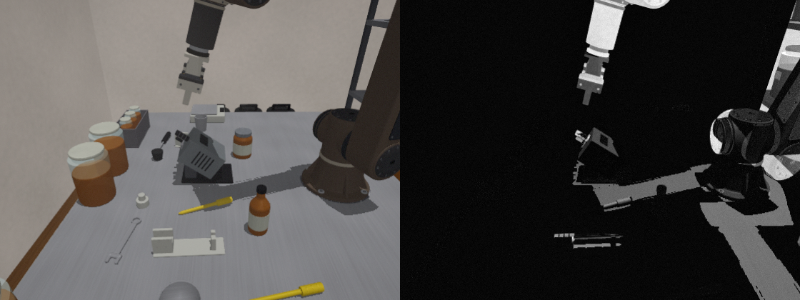

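View pics/d_top.png

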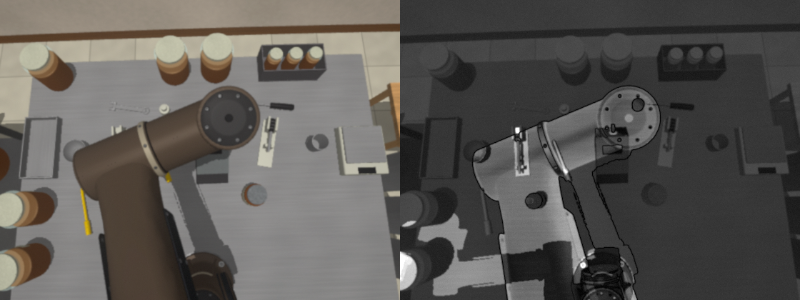

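In the difference pictures, the only changes apart from the arm and shadows are at the calibrator (side, right half, near (595,140)) and the emptied cradle (near (590,240)). The bystanders show no movement.

```bash
python3 -c "
from station import arm
print(arm.job_done())"
```

```text
the job is handed in; nothing more can be done
None
```

The dust cover is swung fully aside to the well's -y side, and the long probe is in the well. It went in rod first, fully home, and the gripper has let go. I handed the job in at about 27 s.

**Last checks**
- **Seating:** in the last wrist picture the end of the handle stands 55.0 mm off the face, the handle's own length, so the shoulder is against it. The side view agrees. Against my earlier estimate of the face, the wrist view gave about 57 mm. I put that down to calibration and trusted the measurement made within one picture.
- **Clearance:** the gripper is open and about 14 cm above the probe, touching nothing.
- **Other things:** before-and-after pictures show no movement of the short probe or the other objects; the arm hid part of the top view.

**What disagreed on the way**
- **Fingertips:** they are about 29 mm short of the reported tool point. My second pass at the cover missed the knob because of that; my first missed because the arm could not reach the tilt I had asked for. I corrected for both, and the third pass moved the cover.
- **Binding:** the rod drooped after I changed grip and caught in the hole at about 14 N. I lifted it slightly and it went in freely. The final push against the face was about 11 N, with about 6 N of that sideways.

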